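# Time a belt pulley on its jig and lock it with the timing pin

### The arm

A 6-joint arm with a two-finger parallel gripper is mounted at the origin on the work surface. World frame = base frame: x ahead of the robot, y to its left, z up, the work surface at z = 0. Lengths are in m, angles in degrees, forces in N, time in s.
With the tool pointing down it reaches from about 0.35 to 0.875 m from the base axis. Payload 4.2 kg.
Tool frame: the origin (TCP) lies midway between the tips of the shut fingers; the grasp point (between the pads) lies 19 mm behind it; z points along the fingers, y is the line along which they close (so a half turn about z gives the same grasp; the last joint's range is limited). The gripper opens to 87 mm and grips with 3 to 60 N. Pads are 19 mm wide; open, the fingers measure 117 mm over their backs; the gripper's body (75 mm by 190 mm) begins 51 mm behind the grasp point.
Start: joints at [89.817, 22.042, 0.453, 0, -68.411, -14.817], TCP at [0.162, 0.604, 0.2] pointing down, gripper open.
Joint ranges: [-179.83, 179.83], [-69.29, 118.12], [-61.27, 80.66], [-181.25, 117.63], [-171.15, -9.14], [-177.46, 177.46]. Speed limits (degrees/s): [159.86, 159.86, 180, 180, 180, 180].

### API

Orientations are given as a 3x3 rotation matrix whose columns are the frame's x, y, z axes.
In Python, from station import sense, capture, camera_params, finish_job gives the robot as it stands.
- The arm moves only by the tool drive_tool, never from a script. Its argument "rows" is a list of rows, each an object of numbers: "tx", "ty", "tz": the shift along the tool's x, y, z in cm; "ax", "ay", "az": the turn, a rotation vector about the tool's x, y, z in rad; "claw": the finger opening in cm, from 0 to 8.7. In form: [{"tx": .., "ty": .., "tz": .., "ax": .., "ay": .., "az": .., "claw": ..}, ...]. A call has 1 to 10 rows; each row shifts and turns the commanded pose from where the row before left it, along the tool's axes as they then stand; what a row does not reach is not made up. A row lasts 1/12 s, in which the tool goes at most 41.7 mm and 7.16 degrees, less where a joint would pass 70% of its speed; a pose out of reach is approached as far as the arm can. A call with a gripper value outside its range is refused whole. The fingers move at their own pace and stop on an object; the grip force is fixed at half the most. Time passes only in rows, so rows that do not move let the fingers close. It gives the time, the measured TCP pose, the force, the opening and the grip force at its end, in the units of the state.
- sense(): the state, without advancing time (a new reading comes with each control period).
- capture(name): name is "scene" or "top"; returns (picture, depth): 384x512x3 uint8, red, green, blue; 384x512 float32, m along the optical axis (not along the pixel's ray), 0 where there is no reading.
- camera_params(name): a dict with "intrinsics" (3x3 intrinsics, pixels), "R" (3x3) and "t" (3): a world point X has camera coordinates R X + t. Camera axes: x right, y down, z forward; pixel columns grow to the right and rows downward; lengths in m; the calibration is good to about 2 mm. A picture is of the moment at which its call begins. camera_params takes no time and is no camera call.
- finish_job(): hands the job in; it is judged then, once.
The state is a dict: "time_s": time; "joints": joint angles; "joint_velocities": joint speeds; "effort": joint torques, N m; "tcp_pos": TCP position; "ee_rot": TCP orientation; "wrist_force": force on the tool from outside, world axes, zero at the start; "moment": the same for the moment, N m; "gripper_width": opening from 0.0 (shut) to 1.0 (fully open); "gripper_force": force on a finger pad.
Only numpy, scipy, OpenCV 4.12 (cv2) and the standard library are available. Lean on these libraries where they do the work, as an engineer would, in place of code of your own. Each camera call takes 0.05 s, during which the arm holds its last target. There are 200 camera calls.

### The job

Turn the timing pulley on the jig by its rim until its engraved mark faces the pointer. Then take the timing pin from the wooden rack, put it through the pulley's pin hole and feel for the socket in the jig plate below, pressing gently, until the pin sits fully home with its collar down on the pulley. Let go of everything and leave the other things on the bench where they are.

Things in the scene. Friction and masses are not known exactly. Their poses are not given: they have to be found in the camera images.
- jig: Fixed grey plate 180 x 180 mm, top at z = 30 mm. Origin: its middle, underside; its axes do not show where the socket is. Socket: hole 13.5 mm wide, 20 deep, hardly chamfered, in its top, 50 mm from the shaft axis under the pulley, nearly under the pointer, which was set by eye 3.2 to 4.7 degrees (2.8 to 4.2 mm at the socket) off, to one side or the other: feel for it, shifting pin and pulley round a little.
- pulley: Aluminium timing pulley lying flat, 150 mm wide, 40 high, underside at z = 33 mm. Origin: on its vertical axis at the underside; x towards the mark, z up. Turns stiffly (0.15 N m friction, no spring) over 150 degrees either way, stays where left. Inside: hub of 22 mm radius (top z = 56 mm) and three spokes (top z = 45 mm), the one under the mark 36 mm wide with the pin hole.
- mark (a point): The engraved mark, a dark radial line 3 mm wide across the top of the rim. The rim is an upright ring wall 10 mm thick (radius 65 to 75 mm, z = 33 to 73 mm), toothed outside; it can be pinched from above anywhere, one finger inside and one outside, and carried round the axis. This point is its outer end, at 75 mm radius, z = 73 mm.
- pointer_tip (a point): Tip of the fixed pointer, a dark steel finger that points inwards at the rim from a post on the jig plate; 3 mm outside the rim, 78 mm from the pulley's axis, its top at z = 76 mm. The post is 22 mm wide, 98 to 114 mm from the axis.
- pulley_hole (a point): Centre of the mouth of the pulley's pin hole, 13.5 mm wide, right through the wide spoke; 50 mm from the axis, under the mark, z = 45 mm.
- timing_pin: The timing pin, tallest of three plain steel pins in the rack, 115 mm long, 90 g. Origin: centre of its lower end, z along it. Shank 12 mm thick, 33 long, square-ended; then a collar 22 mm wide, 5 thick; then a round handle 16 mm thick, 77 long. Fully home its collar lies on the spoke, its lower end 12 mm above the bench (18 mm below the plate's top).
- timing_pin_grip (a point): Point on the timing pin's axis to grip it by, 85 mm above its lower end, 30 mm below its top. Standing in the rack it is at z = 94 mm; with the pin fully home at z = 97 mm; with the tip standing on the jig plate beside the socket at z = 115 mm.
- rack: Wooden block 50 x 180 x 42 mm, fixed, with three 13.5 mm holes in a row along its y axis, 65 mm apart, in which the pins stand upright with their collars on its top. Origin: centre of its underside.
- mushroom_pin: Another pin in the rack, 68 mm long, with a 32 mm mushroom head. Not to be used. Origin at its lower end.
- stub_pin: Another pin in the rack, 56 mm long, with a 28 mm thick round head. Not to be used. Origin at its lower end.
- hex_bolt: Bystander: dark hexagon bolt standing on its 30 mm head, 68 mm tall. Origin: centre of its underside.
- bearing: Bystander: steel ring 52 mm across, 15 mm high, lying flat. Origin: centre of its underside.
- spanner: Bystander: steel spanner lying on the bench.
- oil_bottle: Bystander: white oil bottle 50 mm across, 130 mm tall. Origin: centre of its underside.
- spare_wheel: Bystander: small flanged aluminium wheel 48 mm across, 30 mm high. Origin: centre of its underside.
There are look-alikes about, which are no part of the job. What is shaped like the timing_pin but purple is not meant.

How it is judged (in metres and radians):
On the way, in this order (a step that is already met when the one before it is completed fails the run):
1. the fingers take hold of or push the pulley's rim (contact force between the fingers and pulley above 1 N and horizontal distance between the grasp point and pulley above 0.055 m), for 0.1 s.
2. the mark faces the pointer (within 4.5 mm along the rim) while the timing pin is not yet at the pulley (horizontal distance between mark and pointer_tip below 0.0055 m and horizontal distance between timing_pin and pulley above 0.09 m), for 0.3 s.
At the end, for the whole second after the job is handed in: The timing pin stands upright (within 6 degrees) in the pulley's hole and the socket below, fully home (its grip point at z below 100 mm, collar on the spoke to 3 mm) and within 6 mm of the hole's centre; the mark is within 10 mm of the pointer along the rim; pulley and pin are at rest (height (world z) of timing_pin_grip below 0.1 m and horizontal distance between timing_pin_grip and pulley_hole below 0.006 m and angle between timing_pin's own z axis and vertical below 0.1 rad and horizontal distance between mark and pointer_tip below 0.0105 m and angular speed of pulley below 0.05 rad/s and linear speed of timing_pin below 0.02 m/s); the robot touches nothing.
It fails at once if the timing pin is pressed on the jig plate with more than 35 N (contact force between timing_pin and jig above 35 N).
It fails at once if the timing pin is pressed on the pulley with more than 35 N (contact force between timing_pin and pulley above 35 N).
It fails at once if another thing on the bench or in the rack is moved by more than 20 mm (distance of any of hex_bolt, bearing, spanner, oil_bottle, spare_wheel, mushroom_pin, stub_pin from where it was at the start of the episode above 0.02 m).
It also fails if it takes over 72 s, if anything falls off the work surface, if the arm or the gripper's body presses on something with over 40 N, if the wrist force passes 120 N, or if a joint passes its speed limit or range.

## Working session

There is one attempt and no reset: what is moved stays moved. The work goes in short steps, Python scripts to look and compute and a tool call to move; the robot and the scene stay as the last step left them, time stands still between calls to the robot, and variables do not carry over. Pictures are saved under pics/ and viewed, at most 10 in all, crops included, and the job is handed in when it is done.

Besides the shell and the picture viewer there is one more tool, called after "Request:" by a JSON object that holds its "fn" and its "kwargs", one argument or row to a line. drive_tool: Moves the arm, as the interface text tells. Its arguments: {"type":"object","properties":{"rows":{"type":"array"}},"required":["rows"]}

```bash
mkdir -p pics; ls
python3 - <<'E'
from station import *
import cv2,numpy as np
for n in("scene","top"):
    p,d=capture(n); np.savez(n+"0.npz",p=p,d=d); cv2.imwrite(f"pics/{n}0.png",cv2.resize(p[:,:,::-1],(800,600)))
    c=camera_params(n); print(n,np.round(c["intrinsics"],1).tolist(),np.round(c["R"],3).tolist(),np.round(c["t"],3).tolist())
s=sense(); print({k:np.round(v,3).tolist() for k,v in s.items()})
E
```

```text
pics
scene [[412.2, 0.0, 255.3], [0.0, 412.2, 188.6], [0.0, 0.0, 1.0]] [[0.731, 0.682, -0.018], [0.404, -0.455, -0.794], [-0.55, 0.573, -0.608]] [-0.386, -0.19, 1.372]
top [[394.6, 0.0, 259.0], [0.0, 394.6, 184.6], [0.0, 0.0, 1.0]] [[-0.013, -1.0, -0.01], [-0.992, 0.015, -0.122], [0.122, 0.008, -0.992]] [-0.025, 0.578, 0.995]
{'time_s': 0.1, 'joints': [89.817, 22.087, 0.388, -0.024, -68.413, -14.816], 'joint_velocities': [-0.018, -0.013, 0.251, 0.1, -0.024, 0.027], 'effort': [-0.0, -39.169, 18.793, 4.232, 0.013, -0.0], 'tcp_pos': [0.162, 0.603, 0.199], 'ee_rot': [[0.966, -0.259, -0.0], [-0.259, -0.966, -0.002], [0.0, 0.002, -1.0]], 'wrist_force': [-0.454, 0.092, 0.288], 'moment': [-0.048, 0.006, 0.001], 'gripper_force': 0.0, 'gripper_width': 1.003}
```

View pics/scene0.png

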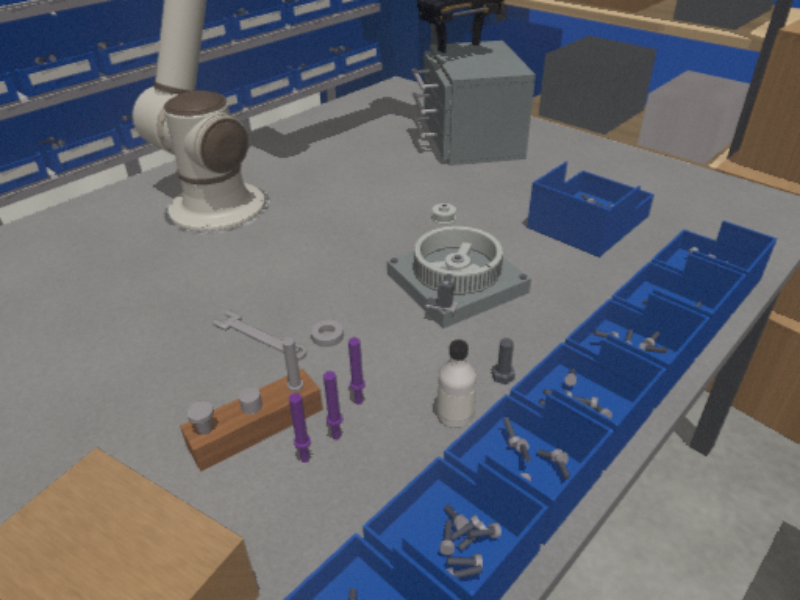

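View pics/top0.png

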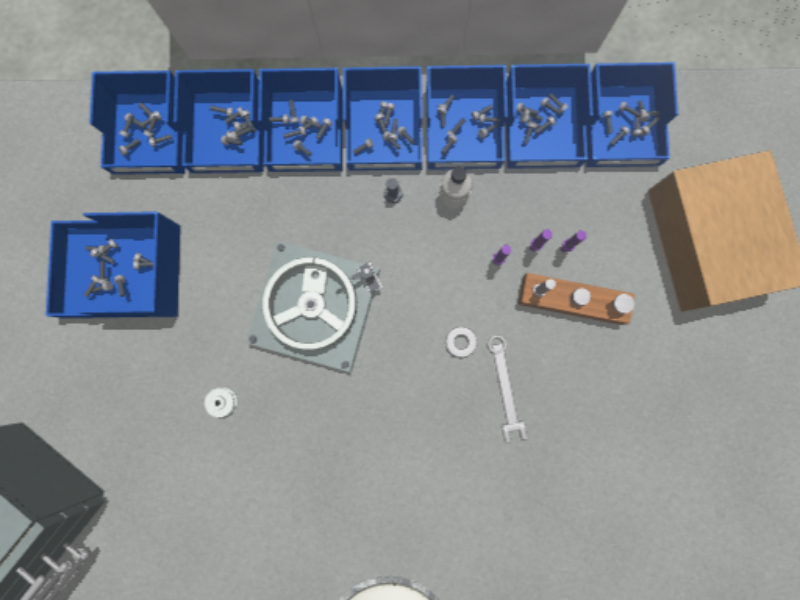

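The scene picture shows the rack at (250,420), with the tall steel pin at (292,360). The purple look-alikes are at (300,425), (333,405) and (356,370). The pulley is at (458,258) and the pointer post at (445,292).

In the top picture the pulley centre is at (310,304), the mark at (316,260) and the pointer near (345,290), with its post at (370,275). The steel timing pin is at (545,287).

Candidates for the timing pin, in top-picture pixels:
- Steel tall pin (545,287): chosen.
- Purple pins (500,255), (540,240) and (573,241): rejected on colour.
- Stub pin (582,297) and mushroom pin (623,303): rejected because they are short.

```bash
cat > h.py <<'E'
import numpy as np,cv2
from station import *
def cam(n):
    c=camera_params(n); return np.array(c["intrinsics"]),np.array(c["R"]),np.array(c["t"])
def cloud(n,d):
    K,R,t=cam(n); v,u=np.mgrid[:d.shape[0],:d.shape[1]]
    q=np.stack([(u-K[0,2])/K[0,0]*d,(v-K[1,2])/K[1,1]*d,d],-1)
    return (q-t)@R
def ray(n,uv,z):
    K,R,t=cam(n); o=-R.T@t; r=R.T@np.linalg.inv(K)@np.array([uv[0],uv[1],1.]); return o+r*(z-o[2])/r[2]
def proj(n,X):
    K,R,t=cam(n); q=K@(R@np.array(X)+t); return q[:2]/q[2]
def circ(P):
    A=np.c_[2*P,np.ones(len(P))]; s=np.linalg.lstsq(A,(P**2).sum(1),rcond=None)[0]
    return s[:2],np.sqrt(s[2]+s[0]**2+s[1]**2)
E
python3 - <<'E'
from h import *
for n in("top","scene"):
    f=np.load(n+"0.npz"); p,d=f["p"],f["d"]; C=cloud(n,d); ok=d>0
    # rim
    c0=ray("top",(310/1.5625,304/1.5625),.073)[:2]
    r=np.hypot(*(C[...,:2]-c0).transpose(2,0,1)); m=ok&(r<.09)&(r>.055)&(abs(C[...,2]-.073)<.004)
    print(n,c0,m.sum(),np.median(C[m][:,2]))
    for k in range(3):
        c,R=circ(C[m][:,:2]); r=np.hypot(*(C[...,:2]-c).transpose(2,0,1)); m=ok&(r<.077)&(r>.063)&(abs(C[...,2]-.073)<.004)
    print("rim",c,R)
    hi=ok&(C[...,2]>.074)&(r>.07)&(r<.13); print("pointer pts",np.round(C[hi][:40],3).tolist())
    # tall pin top
    g=ray("top",(545/1.5625,287/1.5625),.11)[:2]; r2=np.hypot(*(C[...,:2]-g).transpose(2,0,1))
    m=ok&(r2<.03)&(C[...,2]>.06); print("pin",g,np.round(C[m].mean(0),4),np.round(np.sort(C[m][:,2])[-8:],4))
    m=ok&(r2<.05)&(C[...,2]>.118);print(np.round(C[m].mean(0),4),m.sum())
    if n=="top":
        a=cv2.resize(p[145:245,155:255,::-1],(600,600),interpolation=cv2.INTER_CUBIC); cv2.imwrite("pics/c1.png",a)
        b=cv2.resize(p[140:215,305:415,::-1],(770,525),interpolation=cv2.INTER_CUBIC); cv2.imwrite("pics/c2.png",b)
E
```

```text
top [0.55029064 0.11901518] 686 0.07273839504134172
rim [0.55303097 0.12310213] 0.06971820366401824
pointer pts [[0.625, 0.125, 0.074], [0.623, 0.138, 0.075], [0.622, 0.105, 0.074], [0.62, 0.15, 0.076], [0.62, 0.145, 0.075], [0.62, 0.095, 0.075], [0.618, 0.155, 0.075], [0.618, 0.151, 0.074], [0.617, 0.095, 0.075], [0.617, 0.092, 0.075], [0.617, 0.087, 0.075], [0.616, 0.161, 0.075], [0.613, 0.032, 0.076], [0.613, 0.029, 0.076], [0.614, 0.027, 0.075], [0.613, 0.165, 0.075], [0.613, 0.16, 0.076], [0.611, 0.034, 0.076], [0.611, 0.029, 0.078], [0.611, 0.027, 0.075], [0.609, 0.039, 0.076], [0.608, 0.036, 0.078], [0.608, 0.034, 0.077], [0.608, 0.032, 0.077], [0.608, 0.029, 0.077], [0.608, 0.027, 0.075], [0.608, 0.024, 0.075], [0.608, 0.168, 0.076], [0.607, 0.072, 0.074], [0.606, 0.039, 0.077], [0.606, 0.037, 0.076], [0.606, 0.034, 0.077], [0.606, 0.032, 0.077], [0.605, 0.029, 0.078], [0.606, 0.026, 0.077], [0.606, 0.024, 0.076], [0.604, 0.072, 0.076], [0.603, 0.039, 0.076], [0.603, 0.034, 0.076], [0.603, 0.031, 0.08]]
pin [ 0.56776658 -0.25057874] [ 0.5705 -0.2511  0.1065] [0.1241 0.1242 0.
[... 535 characters left out ...]
049, 0.075], [0.597, 0.051, 0.075], [0.595, 0.042, 0.075], [0.596, 0.044, 0.075], [0.598, 0.046, 0.075], [0.595, 0.038, 0.075], [0.597, 0.04, 0.075], [0.6, 0.04, 0.076], [0.601, 0.042, 0.075], [0.593, 0.029, 0.076], [0.596, 0.029, 0.077], [0.598, 0.031, 0.077], [0.598, 0.034, 0.075], [0.603, 0.037, 0.076], [0.594, 0.024, 0.076], [0.597, 0.024, 0.077], [0.598, 0.027, 0.076], [0.599, 0.029, 0.076], [0.602, 0.03, 0.076], [0.605, 0.03, 0.077], [0.604, 0.034, 0.075], [0.607, 0.035, 0.076], [0.608, 0.037, 0.075], [0.611, 0.038, 0.076], [0.597, 0.02, 0.077]]
pin [ 0.56776658 -0.25057874] [ 0.5771 -0.2587  0.0967] [0.1244 0.1244 0.1244 0.1248 0.1249 0.125  0.1253 0.1253]
[ 0.5745 -0.2568  0.1229] 47
```

View pics/c1.png

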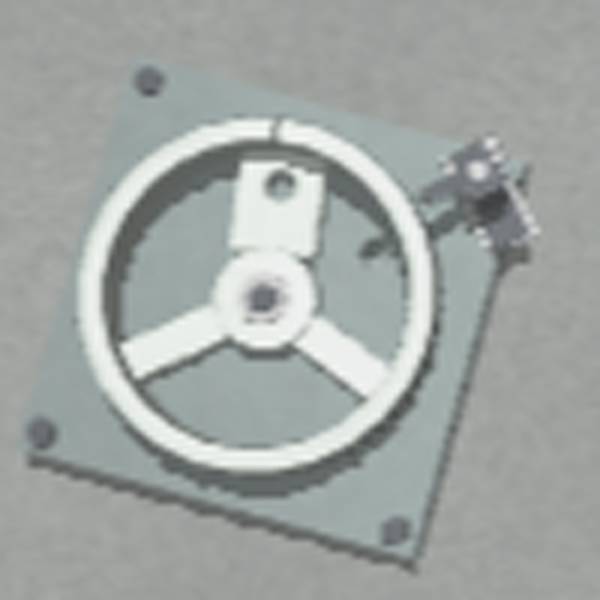

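View pics/c2.png

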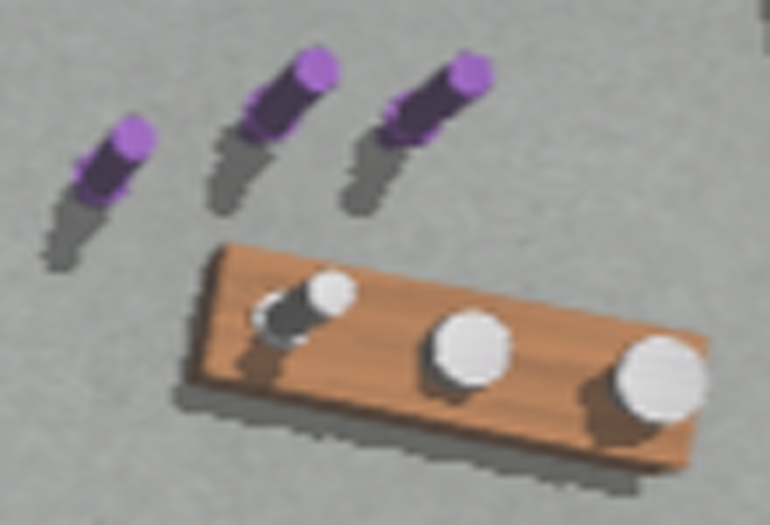

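The crops show the mark at c1 (276,130), the pointer tip near (427,193) and the pin hole at (282,185). Only one tall plain steel pin stands in the rack, at c2 (331,293); the three purple pins stand outside it. Next I measure the angles in both views.

```bash
cat >> h.py <<'E'
CEN={"top":np.array([.5530,.1231]),"scene":np.array([.5547,.1196])}
def angs(n,p,d):
    c=CEN[n]; g=p.max(2).astype(float)
    K,R,t=cam(n); out={}
    # mark: sample rim brightness along r=70 at z=.073
    a=np.radians(np.arange(-180,180,.5))
    prof=[]
    for r in (.068,.070,.072):
        uv=np.array([proj(n,[c[0]+r*np.cos(x),c[1]+r*np.sin(x),.073]) for x in a]).astype(np.float32)
        prof.append(cv2.remap(g.astype(np.float32),uv[:,0],uv[:,1],cv2.INTER_LINEAR)[:,0])
    return np.degrees(a),np.mean(prof,0)
E
python3 - <<'E'
from h import *
for n in("top","scene"):
    f=np.load(n+"0.npz"); p,d=f["p"],f["d"]; a,pr=angs(n,p,d)
    dip=cv2.medianBlur(pr.astype(np.float32)[:,None],5)[:,0]
    base=np.array([np.median(np.take(pr,range(i-20,i+21),mode="wrap")) for i in range(len(pr))])-pr
    for i in np.argsort(-base)[:8]: print(n,a[i],round(base[i]),round(pr[i]))
    C=cloud(n,d);c=CEN[n]; D=C[...,:2]-c; r=np.hypot(D[...,0],D[...,1]); th=np.degrees(np.arctan2(D[...,1],D[...,0]))
    for lo,hi in((.076,.080),(.08,.085),(.085,.09),(.09,.096),(.096,.118)):
        m=(d>0)&(r>lo)&(r<hi)&(C[...,2]>.066)&(th<-40)&(th>-80)&(p.max(2)<150); print(lo,m.sum(),np.round(th[m],1)[:12],"z",np.round(C[m][:,2],3)[:12])
    x=C[(d>0)&(r>.096)&(r<.116)&(C[...,2]>.05)]; print("post max z",x[:,2].max(),np.round(x.mean(0),3))
    hsv=cv2.cvtColor(p,cv2.COLOR_RGB2HSV); m=((hsv[...,0]>125)&(hsv[...,0]<155)&(hsv[...,1]>90)).astype(np.uint8)&(C[...,2]>.1); k,l,st,ce=cv2.connectedComponentsWithStats(m.astype(np.uint8))
    for i in range(1,k):
        if st[i,4]>8: print("purple",np.round(np.median(C[l==i],0),3),C[l==i][:,2].max().round(3))
E
python3 - <<'E'
import numpy as np,cv2
p=np.load('scene0.npz')['p']; cv2.imwrite('pics/c3.png',cv2.resize(p[135:215,240:345,::-1],(788,600),interpolation=cv2.INTER_CUBIC))
E
```

```text
top -6.5 61 174
top -7.0 57 178
top -7.499999999999999 53 182
top -6.000000000000001 51 184
top -8.0 48 187
top -8.5 40 195
top -5.5 37 198
top -9.0 31 204
0.076 1 [-60.9] z [0.074]
0.08 5 [-58.8 -60.3 -61.  -62.  -62.4] z [0.075 0.074 0.073 0.076 0.071]
0.085 7 [-59.1 -59.8 -60.7 -61.6 -61.7 -63.  -63.9] z [0.075 0.076 0.076 0.077 0.071 0.077 0.078]
0.09 7 [-59.6 -60.3 -60.5 -61.4 -62.1 -62.8 -63.3] z [0.076 0.078 0.072 0.073 0.075 0.074 0.072]
0.096 46 [-56.6 -57.3 -55.9 -56.9 -57.5 -58.6 -59.  -56.5 -57.5 -58.2 -58.9 -59.6] z [0.076 0.076 0.073 0.076 0.074 0.078 0.075 0.076 0.078 0.077 0.077 0.077]
post max z 0.08037616271260974 [0.601 0.03  0.074]
purple [ 0.65  -0.255  0.115] 1.058
purple [ 0.648 -0.307  0.114] 0.119
purple [ 0.626 -0.191  0.114] 0.119Traceback (most recent call last):
  File "<stdin>", line 3, in <module>
  File "h.py", line 24, in angs
    uv=np.array([proj(n,[c[0]+r*np.cos(x),c[1]+r*np.sin(x),.073]) for x in a]).astype(np.float32)
                 ~~~~^^^^^^^^^^^^^^^^^^^^^^^^^^^^^^^^^^^^^^^^^^^^
  File "h.py", line 12, in proj
    K,R,t=cam(n); q=K@(R@np.array(X)+t); return q[:2]/q[2]
          ~~~^^^
  File "h.py", line 4, in cam
    c=camera_params(n); return np.array(c["intrinsics"]),np.array(c["R"]),np.array(c["t"])
ValueError: time passes only in moves, steps and waits
```

View pics/c3.png

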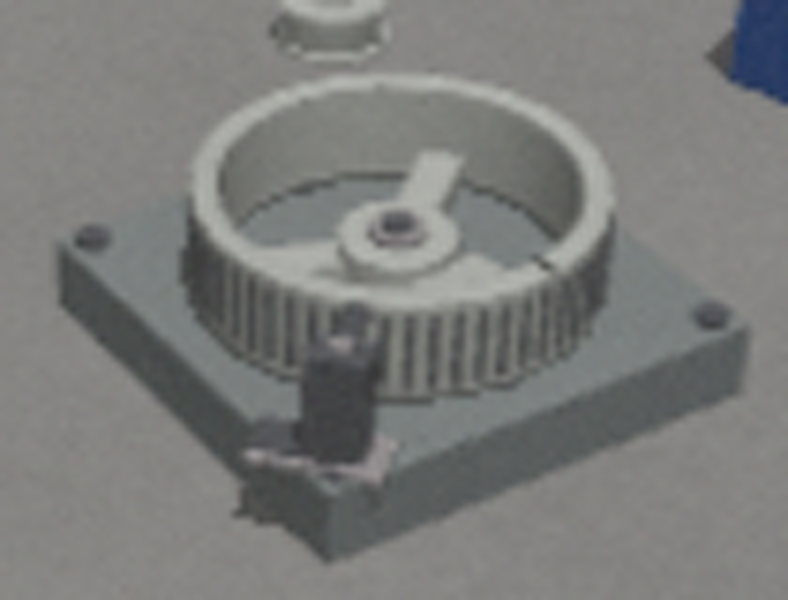

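```bash
python3 - <<'E'
import re
s=open('h.py').read()
s=s.replace('''def cam(n):
    c=camera_params(n); return''','''import os,pickle
def cam(n):
    if not os.path.exists("cam.pkl"): pickle.dump({k:{q:np.array(v) for q,v in camera_params(k).items()} for k in("top","scene")},open("cam.pkl","wb"))
    c=pickle.load(open("cam.pkl","rb"))[n]; return''')
s+='''
def plan(xyz,yaw,N):
    """N equal rows to tcp xyz with closing axis along yaw deg (mod 180), tool down"""
    st=sense(); R=np.array(st["ee_rot"]); p=np.array(st["tcp_pos"])
    now=np.degrees(np.arctan2(R[1,1],R[0,1])); dy=(yaw-now+90)%180-90; az=-np.radians(dy)/N
    Z=cv2.Rodrigues(np.array([0,0,az]))[0]; S=sum(np.linalg.matrix_power(Z,k) for k in range(N))
    q=np.linalg.solve(S,R.T@(np.array(xyz)-p))*100
    print("N",N,"row t cm",np.round(q,3),"az",round(az,4),"| dyaw",round(dy,1),"step mm",round(np.linalg.norm(q)*10,1))
def st():
    s=sense(); R=np.array(s["ee_rot"]); print(round(s["time_s"],2),"tcp",np.round(s["tcp_pos"],4),"yawy",np.round(np.degrees(np.arctan2(R[1,1],R[0,1])),1),"j",np.round(s["joints"],0),"F",np.round(s["wrist_force"],1),"gw",round(s["gripper_width"],3),"gf",round(s["gripper_force"],1),"z",np.round(R[:,2],3))
'''
open('h.py','w').write(s)
E
python3 - <<'E'
from h import *
f=np.load("scene0.npz"); p,d=f["p"],f["d"]; a,pr=angs("scene",p,d)
base=np.array([np.median(np.take(pr,range(i-20,i+21),mode="wrap")) for i in range(len(pr))])-pr
for i in np.argsort(-base)[:8]: print(a[i],round(base[i]))
for n in ("top","scene"):
    f=np.load(n+"0.npz"); C=cloud(n,f["d"])[f["d"]>0]
    A=np.array([.162,.604]);B=np.array([.4845,.13])
    for k in np.linspace(0,1,6):
        q=A+(B-A)*k; m=np.hypot(*(C[:,:2]-q).T)<.12; m&=C[:,2]<.5; print(n,np.round(q,2),C[m][:,2].max().round(3) if m.any() else None)
d=np.load("scene0.npz")["d"];C=cloud("scene",d)
for u,v in((355,303),(352,310),(545,265)):
    u=240+u/7.5-.5; v=135+v/7.5-.5; X=ray("scene",(u,v),.075)[:2]-CEN["scene"]; print(np.round(X,4),np.hypot(*X),np.degrees(np.arctan2(X[1],X[0])))
plan((.4845,.130,.16),173,15)
E
```

```text
-6.000000000000001 59
-6.5 57
-5.5 55
-7.0 51
-5.0 49
-7.499999999999999 42
-4.5 40
-8.0 32
top [0.16 0.6 ] 0.203
top [0.23 0.51] 0.203
top [0.29 0.41] 0.203
top [0.36 0.32] 0.034
top [0.42 0.22] 0.077
top [0.48 0.13] 0.079
scene [0.16 0.6 ] 0.335
scene [0.23 0.51] 0.335
scene [0.29 0.41] 0.202
scene [0.36 0.32] 0.032
scene [0.42 0.22] 0.074
scene [0.48 0.13] 0.075
[ 0.0356 -0.0688] 0.07747012560575252 -62.64375631198122
[ 0.0374 -0.0726] 0.08162450771669612 -62.729010828118724
[ 0.0696 -0.0092] 0.07016392727912509 -7.5384435394294735
N 15 row t cm [4.16  0.175 0.264] az 0.0954 | dyaw -82.0 step mm 41.7
```

The mark is at about -6.5° and the pointer at about -61.7°, and the two views agree, so the pulley has to turn about -55°. I'll raise the tool first to clear the cabinet, then go over.

Request:
{"fn": "drive_tool", "kwargs": {
  "rows": [
    {"tz": -4, "claw": 4},
    {"tz": -4, "claw": 4},
    {"tx": 3.9, "ty": 0.16, "az": 0.09, "claw": 4},
    {"tx": 3.9, "ty": 0.16, "az": 0.09, "claw": 4},
    {"tx": 3.9, "ty": 0.16, "az": 0.09, "claw": 4},
    {"tx": 3.9, "ty": 0.16, "az": 0.09, "claw": 4},
    {"tx": 3.9, "ty": 0.16, "az": 0.09, "claw": 4},
    {"tx": 3.9, "ty": 0.16, "az": 0.09, "claw": 4},
    {"tx": 3.9, "ty": 0.16, "az": 0.09, "claw": 4},
    {"tx": 3.9, "ty": 0.16, "az": 0.09, "claw": 4}
  ]
}}

```text
invalid input at $.rows[0]: expected keys tx, ty, tz, ax, ay, az, claw
```

Request:
{"fn": "drive_tool", "kwargs": {
  "rows": [
    {"tx": 3.9, "ty": 0.16, "az": 0.09, "claw": 4},
    {"tx": 3.9, "ty": 0.16, "az": 0.09, "claw": 4},
    {"tx": 3.9, "ty": 0.16, "az": 0.09, "claw": 4},
    {"tx": 3.9, "ty": 0.16, "az": 0.09, "claw": 4},
    {"tx": 3.9, "ty": 0.16, "az": 0.09, "claw": 4},
    {"claw": 4},
    {"claw": 4}
  ]
}}

```text
invalid input at $.rows[0]: expected keys tx, ty, tz, ax, ay, az, claw
```

Run:
```python
from h import *
st(); plan((.4845,.130,.14),173,5)
```

```text
0.1 tcp [0.1616 0.6031 0.1988] yawy -105.0 j [ 90.  22.   0.  -0. -68. -15.] F [-0.5  0.1  0.3] gw 1.003 gf 0.0 z [-0.    -0.002 -1.   ]
N 5 row t cm [12.334  1.706  1.191] az 0.2862 | dyaw -82.0 step mm 125.1
```

Request:
{"fn": "drive_tool", "kwargs": {
  "rows": [
    {"tx": 0, "ty": 0, "tz": -4, "ax": 0, "ay": 0, "az": 0, "claw": 4},
    {"tx": 0, "ty": 0, "tz": -4, "ax": 0, "ay": 0, "az": 0, "claw": 4},
    {"tx": 3.9, "ty": 0.16, "tz": 0, "ax": 0, "ay": 0, "az": 0.09, "claw": 4},
    {"tx": 3.9, "ty": 0.16, "tz": 0, "ax": 0, "ay": 0, "az": 0.09, "claw": 4},
    {"tx": 3.9, "ty": 0.16, "tz": 0, "ax": 0, "ay": 0, "az": 0.09, "claw": 4},
    {"tx": 3.9, "ty": 0.16, "tz": 0, "ax": 0, "ay": 0, "az": 0.09, "claw": 4},
    {"tx": 3.9, "ty": 0.16, "tz": 0, "ax": 0, "ay": 0, "az": 0.09, "claw": 4},
    {"tx": 3.9, "ty": 0.16, "tz": 0, "ax": 0, "ay": 0, "az": 0.09, "claw": 4},
    {"tx": 3.9, "ty": 0.16, "tz": 0, "ax": 0, "ay": 0, "az": 0.09, "claw": 4},
    {"tx": 3.9, "ty": 0.16, "tz": 0, "ax": 0, "ay": 0, "az": 0.09, "claw": 4}
  ]
}}

```text
time_s: 0.93
tcp_pos: [0.4121, 0.4251, 0.2788]
ee_rot: [[0.552, -0.834, -0.001], [-0.834, -0.552, -0.001], [0.001, 0.001, -1.0]]
wrist_force: [1.3, 0.9, -0.4]
gripper_width: 0.47
gripper_force: 0.0
```

Request:
{"fn": "drive_tool", "kwargs": {
  "rows": [
    {"tx": 3.9, "ty": 0.16, "tz": 0, "ax": 0, "ay": 0, "az": 0.09, "claw": 4},
    {"tx": 3.9, "ty": 0.16, "tz": 0, "ax": 0, "ay": 0, "az": 0.09, "claw": 4},
    {"tx": 3.9, "ty": 0.16, "tz": 0, "ax": 0, "ay": 0, "az": 0.09, "claw": 4},
    {"tx": 3.9, "ty": 0.16, "tz": 0, "ax": 0, "ay": 0, "az": 0.09, "claw": 4},
    {"tx": 3.9, "ty": 0.16, "tz": 0, "ax": 0, "ay": 0, "az": 0.09, "claw": 4},
    {"tx": 3.9, "ty": 0.16, "tz": 0, "ax": 0, "ay": 0, "az": 0.09, "claw": 4},
    {"tx": 0, "ty": 0, "tz": 0, "ax": 0, "ay": 0, "az": 0, "claw": 4},
    {"tx": 0, "ty": 0, "tz": 0, "ax": 0, "ay": 0, "az": 0, "claw": 4}
  ]
}}

```text
time_s: 1.6
tcp_pos: [0.4844, 0.2053, 0.2798]
ee_rot: [[0.046, -0.999, -0.0], [-0.999, -0.046, 0.0], [-0.0, 0.0, -1.0]]
wrist_force: [-0.5, 0.3, 0.9]
gripper_width: 0.461
gripper_force: 0.0
```

Run:
```python
from h import *
st(); plan((.4845,.130,.14),173,5)
```

```text
1.6 tcp [0.4844 0.2053 0.2798] yawy -177.4 j [ 41.  10.  -5.  -0. -75. -38.] F [-0.5  0.3  0.9] gw 0.461 gf 0.0 z [-0.  0. -1.]
N 5 row t cm [ 1.507 -0.035  2.795] az 0.0336 | dyaw -9.6 step mm 31.8
```

Request:
{"fn": "drive_tool", "kwargs": {
  "rows": [
    {"tx": 1.51, "ty": -0.035, "tz": 2.8, "ax": 0, "ay": 0, "az": 0.0336, "claw": 4},
    {"tx": 1.51, "ty": -0.035, "tz": 2.8, "ax": 0, "ay": 0, "az": 0.0336, "claw": 4},
    {"tx": 1.51, "ty": -0.035, "tz": 2.8, "ax": 0, "ay": 0, "az": 0.0336, "claw": 4},
    {"tx": 1.51, "ty": -0.035, "tz": 2.8, "ax": 0, "ay": 0, "az": 0.0336, "claw": 4},
    {"tx": 1.51, "ty": -0.035, "tz": 2.8, "ax": 0, "ay": 0, "az": 0.0336, "claw": 4},
    {"tx": 0, "ty": 0, "tz": 2, "ax": 0, "ay": 0, "az": 0, "claw": 4},
    {"tx": 0, "ty": 0, "tz": 2, "ax": 0, "ay": 0, "az": 0, "claw": 4},
    {"tx": 0, "ty": 0, "tz": 0, "ax": 0, "ay": 0, "az": 0, "claw": 4}
  ]
}}

```text
time_s: 2.27
tcp_pos: [0.4818, 0.1311, 0.0955]
ee_rot: [[-0.118, -0.993, -0.008], [-0.993, 0.118, -0.004], [0.005, 0.008, -1.0]]
wrist_force: [-0.4, -0.4, -0.6]
gripper_width: 0.46
gripper_force: 0.0
```

Run:
```python
from h import *
st(); plan((.4845,.130,.05),173,1)
p,d=capture("scene"); q=capture("top")[0]
cv2.imwrite("pics/g1.png",np.hstack([cv2.resize(p[100:210,230:330,::-1],(400,440)),cv2.resize(q[130:240,150:250,::-1],(400,440))]))
```

```text
2.27 tcp [0.4818 0.1311 0.0955] yawy 173.2 j [ 34.  16. -25.  -0. -49. -41.] F [-0.4 -0.4 -0.6] gw 0.46 gf 0.0 z [-0.008 -0.004 -1.   ]
N 1 row t cm [ 0.052 -0.319  4.552] az 0.0035 | dyaw -0.2 step mm 45.6
```

View pics/g1.png

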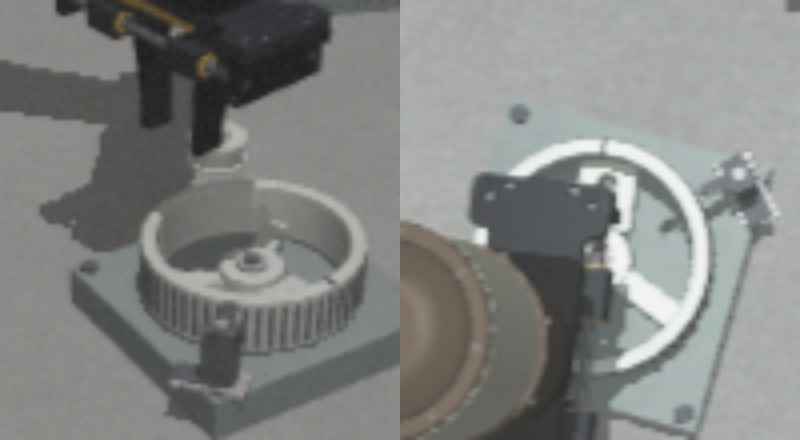

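The left crop shows both fingertips, at (155,125) and (205,150), straddling the far rim wall near (190,190). The mark is unmoved at (330,282). I'll go down and pinch.

Request:
{"fn": "drive_tool", "kwargs": {
  "rows": [
    {"tx": 0, "ty": -0.2, "tz": 2.4, "ax": 0, "ay": 0, "az": 0, "claw": 4},
    {"tx": 0, "ty": 0, "tz": 2.2, "ax": 0, "ay": 0, "az": 0, "claw": 4},
    {"tx": 0, "ty": 0, "tz": 0, "ax": 0, "ay": 0, "az": 0, "claw": 4},
    {"tx": 0, "ty": 0, "tz": 0, "ax": 0, "ay": 0, "az": 0, "claw": 0.8},
    {"tx": 0, "ty": 0, "tz": 0, "ax": 0, "ay": 0, "az": 0, "claw": 0.8},
    {"tx": 0, "ty": 0, "tz": 0, "ax": 0, "ay": 0, "az": 0, "claw": 0.8},
    {"tx": 0, "ty": 0, "tz": 0, "ax": 0, "ay": 0, "az": 0, "claw": 0.8},
    {"tx": 0, "ty": 0, "tz": 0, "ax": 0, "ay": 0, "az": 0, "claw": 0.8}
  ]
}}

```text
time_s: 3.03
tcp_pos: [0.4873, 0.1319, 0.0549]
ee_rot: [[-0.118, -0.993, 0.002], [-0.993, 0.118, 0.001], [-0.001, -0.002, -1.0]]
wrist_force: [-0.4, 0.9, 0.3]
gripper_width: 0.168
gripper_force: 0.0
```

Run:
```python
from h import *
st()
```

```text
3.03 tcp [0.4873 0.1319 0.0549] yawy 173.2 j [ 34.  20. -27.   0. -43. -40.] F [-0.4  0.9  0.3] gw 0.168 gf 0.0 z [ 0.002  0.001 -1.   ]
```

Request:
{"fn": "drive_tool", "kwargs": {
  "rows": [
    {"tx": 0, "ty": 0, "tz": 0.6, "ax": 0, "ay": 0, "az": 0, "claw": 1.6},
    {"tx": 0, "ty": 0, "tz": 0, "ax": 0, "ay": 0, "az": 0, "claw": 0.6},
    {"tx": 0, "ty": 0, "tz": 0, "ax": 0, "ay": 0, "az": 0, "claw": 0.6},
    {"tx": 0, "ty": 0, "tz": 0, "ax": 0, "ay": 0, "az": 0, "claw": 0.6},
    {"tx": 0, "ty": 0, "tz": 0, "ax": 0, "ay": 0, "az": 0, "claw": 0.6},
    {"tx": 0, "ty": 0, "tz": 0, "ax": 0, "ay": 0, "az": 0, "claw": 0.6}
  ]
}}

```text
time_s: 3.53
tcp_pos: [0.4844, 0.1309, 0.0471]
ee_rot: [[-0.119, -0.993, -0.005], [-0.993, 0.119, -0.001], [0.002, 0.004, -1.0]]
wrist_force: [-4.4, 1.9, 2.0]
gripper_width: 0.085
gripper_force: 30.0
```

Run:
```python
from h import *
st()
```

```text
3.53 tcp [0.4844 0.1309 0.0471] yawy 173.1 j [ 34.  20. -28.  -0. -42. -40.] F [-4.4  1.9  2. ] gw 0.085 gf 30.0 z [-0.005 -0.001 -1.   ]
```

The rim is held at 70.2 mm from the estimated axis, with small wrist forces. Now carry it round by -55°.

Request:
{"fn": "drive_tool", "kwargs": {
  "rows": [
    {"tx": -0.42, "ty": -0.0126, "tz": 0, "ax": 0, "ay": 0, "az": 0.06, "claw": 0.6},
    {"tx": -0.42, "ty": -0.0126, "tz": 0, "ax": 0, "ay": 0, "az": 0.06, "claw": 0.6},
    {"tx": -0.42, "ty": -0.0126, "tz": 0, "ax": 0, "ay": 0, "az": 0.06, "claw": 0.6},
    {"tx": -0.42, "ty": -0.0126, "tz": 0, "ax": 0, "ay": 0, "az": 0.06, "claw": 0.6},
    {"tx": -0.42, "ty": -0.0126, "tz": 0, "ax": 0, "ay": 0, "az": 0.06, "claw": 0.6},
    {"tx": -0.42, "ty": -0.0126, "tz": 0, "ax": 0, "ay": 0, "az": 0.06, "claw": 0.6},
    {"tx": -0.42, "ty": -0.0126, "tz": 0, "ax": 0, "ay": 0, "az": 0.06, "claw": 0.6},
    {"tx": -0.42, "ty": -0.0126, "tz": 0, "ax": 0, "ay": 0, "az": 0.06, "claw": 0.6}
  ]
}}

```text
time_s: 4.2
tcp_pos: [0.4964, 0.1619, 0.0471]
ee_rot: [[-0.567, -0.824, -0.004], [-0.824, 0.567, -0.002], [0.004, 0.002, -1.0]]
wrist_force: [-3.2, -0.6, 1.4]
gripper_width: 0.087
gripper_force: 30.0
```

Request:
{"fn": "drive_tool", "kwargs": {
  "rows": [
    {"tx": -0.42, "ty": -0.0126, "tz": 0, "ax": 0, "ay": 0, "az": 0.06, "claw": 0.6},
    {"tx": -0.42, "ty": -0.0126, "tz": 0, "ax": 0, "ay": 0, "az": 0.06, "claw": 0.6},
    {"tx": -0.42, "ty": -0.0126, "tz": 0, "ax": 0, "ay": 0, "az": 0.06, "claw": 0.6},
    {"tx": -0.42, "ty": -0.0126, "tz": 0, "ax": 0, "ay": 0, "az": 0.06, "claw": 0.6},
    {"tx": -0.42, "ty": -0.0126, "tz": 0, "ax": 0, "ay": 0, "az": 0.06, "claw": 0.6},
    {"tx": -0.42, "ty": -0.0126, "tz": 0, "ax": 0, "ay": 0, "az": 0.06, "claw": 0.6},
    {"tx": -0.42, "ty": -0.0126, "tz": 0, "ax": 0, "ay": 0, "az": 0.06, "claw": 0.6},
    {"tx": -0.42, "ty": -0.0126, "tz": 0, "ax": 0, "ay": 0, "az": 0.06, "claw": 0.6},
    {"tx": 0, "ty": 0, "tz": 0, "ax": 0, "ay": 0, "az": 0, "claw": 0.6},
    {"tx": 0, "ty": 0, "tz": 0, "ax": 0, "ay": 0, "az": 0, "claw": 0.6}
  ]
}}

```text
time_s: 5.03
tcp_pos: [0.5227, 0.1844, 0.0472]
ee_rot: [[-0.881, -0.473, -0.001], [-0.473, 0.881, -0.001], [0.002, -0.0, -1.0]]
wrist_force: [0.3, -1.6, -2.1]
gripper_width: 0.089
gripper_force: 30.1
```

```bash
cat >> h.py <<'E'
def mark(n,p,lo,hi):
    a,pr=angs(n,p,None); base=np.array([np.median(np.take(pr,range(i-20,i+21),mode="wrap")) for i in range(len(pr))])-pr
    m=(a>lo)&(a<hi); w=np.where(m,np.clip(base-15,0,None),0); print(n,"mark",a[np.argmax(w)],(w*a).sum()/w.sum(),w.max())
E
python3 - <<'E'
from h import *
st(); s=sense(); x=np.array(s["tcp_pos"])[:2]-[.554,.1215]; print(np.hypot(*x),np.degrees(np.arctan2(x[1],x[0])))
I=[]
for n in("top","scene"):
    p,d=capture(n); mark(n,p,-90,-30)
    u,v=proj(n,[*(CEN[n]+.075*np.array([np.cos(-1.077),np.sin(-1.077)])),.073]).astype(int)
    I.append(cv2.resize(p[v-20:v+20,u-20:u+20,::-1],(400,400),interpolation=cv2.INTER_CUBIC))
cv2.imwrite("pics/m1.png",np.hstack(I))
E
```

```text
5.03 tcp [0.5227 0.1844 0.0472] yawy 118.2 j [ 36.  24. -21.  -0. -45. -98.] F [ 0.3 -1.6 -2.1] gw 0.089 gf 30.1 z [-0.001 -0.001 -1.   ]
0.07026757281216654 116.46868449070818
top mark -63.50000000000001 -63.38248144743369 90.28677
scene mark -63.50000000000001 -63.32514929603939 59.533195
```

View pics/m1.png

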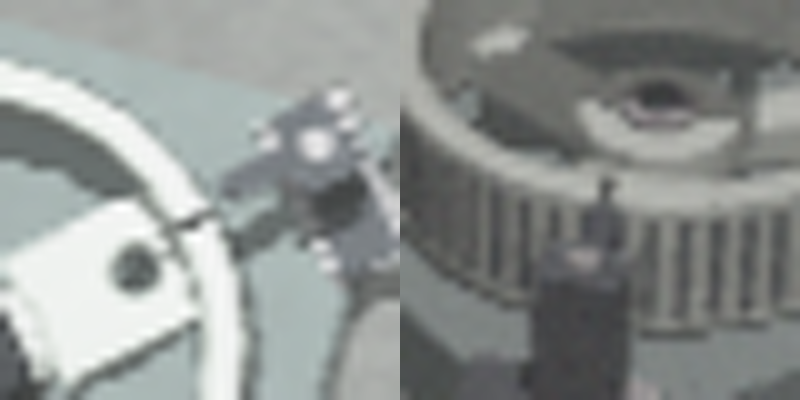

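The mark is at m1 left (212,213) and right (607,185), at -63.4° in both views. The pointer tip is at left (224,188) and right (600,203), so the pulley looks turned a degree or two too far. I'll check the pointer angle in the scene depth.

Run:
```python
from h import *
for n in("top","scene"):
  f=np.load(n+"0.npz"); p,d=f["p"],f["d"]
  C=cloud(n,d);c=CEN[n]; D=C[...,:2]-c; r=np.hypot(D[...,0],D[...,1]); th=np.degrees(np.arctan2(D[...,1],D[...,0]))
  for lo,hi in((.077,.08),(.08,.085),(.085,.09),(.09,.096),(.098,.114)):
    m=(d>0)&(r>lo)&(r<hi)&(C[...,2]>.073)&(th<-50)&(th>-75)&(p.max(2)<(150 if lo<.097 else 256)); print(n,lo,m.sum(),np.round(np.sort(th[m]),1)[[0,-1]] if m.any() else"",np.round(th[m].mean(),1))
```

```text
top 0.077 1 [-60.9 -60.9] -60.9
top 0.08 4 [-62.  -58.8] -60.6
top 0.085 6 [-63.9 -59.1] -61.4
top 0.09 5 [-62.8 -59.6] -61.2
top 0.098 50 [-67.6 -56.5] -61.9
scene 0.077 1 [-60.2 -60.2] -60.2
scene 0.08 6 [-63.7 -58.2] -61.5
scene 0.085 4 [-62.7 -59.1] -60.6
scene 0.09 5 [-63.7 -60.1] -61.7
scene 0.098 41 [-67.7 -55.5] -61.8
```

The pointer is at -61.5°, so I'll turn back 1.7°, open and lift.

Request:
{"fn": "drive_tool", "kwargs": {
  "rows": [
    {"tx": 0.11, "ty": -0.001, "tz": 0, "ax": 0, "ay": 0, "az": -0.015, "claw": 0.6},
    {"tx": 0.11, "ty": -0.001, "tz": 0, "ax": 0, "ay": 0, "az": -0.015, "claw": 0.6},
    {"tx": 0, "ty": 0, "tz": 0, "ax": 0, "ay": 0, "az": 0, "claw": 0.6},
    {"tx": 0, "ty": 0, "tz": 0, "ax": 0, "ay": 0, "az": 0, "claw": 0.6},
    {"tx": 0, "ty": 0, "tz": 0, "ax": 0, "ay": 0, "az": 0, "claw": 4},
    {"tx": 0, "ty": 0, "tz": 0, "ax": 0, "ay": 0, "az": 0, "claw": 4},
    {"tx": 0, "ty": 0, "tz": 0, "ax": 0, "ay": 0, "az": 0, "claw": 4},
    {"tx": 0, "ty": 0, "tz": -4, "ax": 0, "ay": 0, "az": 0, "claw": 4},
    {"tx": 0, "ty": 0, "tz": -4, "ax": 0, "ay": 0, "az": 0, "claw": 4},
    {"tx": 0, "ty": 0, "tz": -4, "ax": 0, "ay": 0, "az": 0, "claw": 4}
  ]
}}

```text
time_s: 5.97
tcp_pos: [0.5214, 0.1841, 0.1698]
ee_rot: [[-0.866, -0.499, 0.001], [-0.499, 0.866, -0.0], [-0.0, -0.0, -1.0]]
wrist_force: [1.2, 1.2, 0.4]
gripper_width: 0.425
gripper_force: 0.0
```

Run:
```python
from h import *
st()
for n in("top","scene"):
    p,d=capture(n); mark(n,p,-90,-30)
# rack axis from wood colour
    hsv=cv2.cvtColor(p,cv2.COLOR_RGB2HSV)
plan((.5731,-.255,.19),80,12); plan((.5731,-.255,.19),-10,12)
```

```text
5.97 tcp [0.5214 0.1841 0.1698] yawy 119.9 j [ 36.  16. -12.   0. -61. -96.] F [1.2 1.2 0.4] gw 0.425 gf 0.0 z [ 0.001 -0.    -1.   ]
top mark -61.50000000000001 -61.420755173736715 76.50098
scene mark -61.50000000000001 -61.30109005230999 56.06835
N 12 row t cm [ 0.368 -3.758 -0.136] az 0.0582 | dyaw -40.0 step mm 37.8
N 12 row t cm [ 2.786 -2.612 -0.136] az -0.0727 | dyaw 50.0 step mm 38.2
```

The mark is now at -61.4° against the pointer's -61.5°. Next, over to the timing pin.

Request:
{"fn": "drive_tool", "kwargs": {
  "rows": [
    {"tx": 2.786, "ty": -2.612, "tz": -0.14, "ax": 0, "ay": 0, "az": -0.0727, "claw": 4},
    {"tx": 2.786, "ty": -2.612, "tz": -0.14, "ax": 0, "ay": 0, "az": -0.0727, "claw": 4},
    {"tx": 2.786, "ty": -2.612, "tz": -0.14, "ax": 0, "ay": 0, "az": -0.0727, "claw": 4},
    {"tx": 2.786, "ty": -2.612, "tz": -0.14, "ax": 0, "ay": 0, "az": -0.0727, "claw": 4},
    {"tx": 2.786, "ty": -2.612, "tz": -0.14, "ax": 0, "ay": 0, "az": -0.0727, "claw": 4},
    {"tx": 2.786, "ty": -2.612, "tz": -0.14, "ax": 0, "ay": 0, "az": -0.0727, "claw": 4}
  ]
}}

```text
time_s: 6.57
tcp_pos: [0.4953, -0.0433, 0.1774]
ee_rot: [[-0.571, -0.821, 0.003], [-0.821, 0.571, 0.001], [-0.002, -0.002, -1.0]]
wrist_force: [1.6, -0.5, -0.2]
gripper_width: 0.458
gripper_force: 0.0
```

Request:
{"fn": "drive_tool", "kwargs": {
  "rows": [
    {"tx": 2.786, "ty": -2.612, "tz": -0.14, "ax": 0, "ay": 0, "az": -0.0727, "claw": 4},
    {"tx": 2.786, "ty": -2.612, "tz": -0.14, "ax": 0, "ay": 0, "az": -0.0727, "claw": 4},
    {"tx": 2.786, "ty": -2.612, "tz": -0.14, "ax": 0, "ay": 0, "az": -0.0727, "claw": 4},
    {"tx": 2.786, "ty": -2.612, "tz": -0.14, "ax": 0, "ay": 0, "az": -0.0727, "claw": 4},
    {"tx": 2.786, "ty": -2.612, "tz": -0.14, "ax": 0, "ay": 0, "az": -0.0727, "claw": 4},
    {"tx": 2.786, "ty": -2.612, "tz": -0.14, "ax": 0, "ay": 0, "az": -0.0727, "claw": 4},
    {"tx": 0, "ty": 0, "tz": 0, "ax": 0, "ay": 0, "az": 0, "claw": 4},
    {"tx": 0, "ty": 0, "tz": 0, "ax": 0, "ay": 0, "az": 0, "claw": 4}
  ]
}}

```text
time_s: 7.23
tcp_pos: [0.568, -0.2592, 0.184]
ee_rot: [[-0.179, -0.984, 0.0], [-0.984, 0.179, 0.0], [-0.0, -0.0, -1.0]]
wrist_force: [-0.2, 0.8, 1.3]
gripper_width: 0.461
gripper_force: 0.0
```

Run:
```python
from h import *
st(); plan((.5731,-.255,.15),-10,1)
f=np.load("top0.npz")
# pin axis by two-view rays: top disc centroid in each view (bright pixels z>.118)
L=[]
for n in("top","scene"):
    f=np.load(n+"0.npz"); C=cloud(n,f["d"]); m=(f["d"]>0)&(C[...,2]>.1215)&(np.hypot(C[...,0]-.573,C[...,1]+.255)<.025); v,u=np.nonzero(m); K,R,t=cam(n)
    o=-R.T@t; r=R.T@np.linalg.inv(K)@[u.mean(),v.mean(),1]; r/=np.linalg.norm(r); L.append((o,r)); print(u.mean(),v.mean(),m.sum(),ray(n,(u.mean(),v.mean()),.124))
A=np.array([L[0][1],-L[1][1]]).T; k=np.linalg.lstsq(A,L[1][0]-L[0][0],rcond=None)[0]; a=L[0][0]+k[0]*L[0][1]; b=L[1][0]+k[1]*L[1][1]; print((a+b)/2,a-b)
```

```text
7.23 tcp [ 0.568  -0.2592  0.184 ] yawy 169.7 j [-10.  23.  -1.  -0. -66.  -1.] F [-0.2  0.8  1.3] gw 0.461 gf 0.0 z [ 0.  0. -1.]
N 1 row t cm [-0.508 -0.426  3.398] az -0.0052 | dyaw 0.3 step mm 34.6
351.3448275862069 181.3793103448276 29 [ 0.57148861 -0.25376173  0.124     ]
184.43243243243242 218.27027027027026 37 [ 0.57418676 -0.25642086  0.124     ]
[ 0.57170545 -0.25454504  0.1213036 ] [ 2.60220696e-04  3.31497362e-04 -4.21112988e-05]
```

Request:
{"fn": "drive_tool", "kwargs": {
  "rows": [
    {"tx": -0.5, "ty": -0.37, "tz": 1, "ax": 0, "ay": 0, "az": 0, "claw": 4},
    {"tx": 0, "ty": 0, "tz": 3.3, "ax": 0, "ay": 0, "az": 0, "claw": 4},
    {"tx": 0, "ty": 0, "tz": 3.3, "ax": 0, "ay": 0, "az": 0, "claw": 4},
    {"tx": 0, "ty": 0, "tz": 3.3, "ax": 0, "ay": 0, "az": 0, "claw": 4},
    {"tx": 0, "ty": 0, "tz": 0, "ax": 0, "ay": 0, "az": 0, "claw": 4},
    {"tx": 0, "ty": 0, "tz": 0, "ax": 0, "ay": 0, "az": 0, "claw": 2},
    {"tx": 0, "ty": 0, "tz": 0, "ax": 0, "ay": 0, "az": 0, "claw": 2},
    {"tx": 0, "ty": 0, "tz": 0, "ax": 0, "ay": 0, "az": 0, "claw": 2}
  ]
}}

```text
time_s: 7.9
tcp_pos: [0.5739, -0.2533, 0.0785]
ee_rot: [[-0.174, -0.985, 0.005], [-0.985, 0.174, -0.001], [0.001, -0.005, -1.0]]
wrist_force: [0.5, 0.5, 0.7]
gripper_width: 0.315
gripper_force: 0.0
```

Run:
```python
from h import *
st()
```

```text
7.9 tcp [ 0.5739 -0.2533  0.0785] yawy 170.0 j [ -9.  28.  -8.   0. -53.  -1.] F [0.5 0.5 0.7] gw 0.315 gf 0.0 z [ 0.005 -0.001 -1.   ]
```

Request:
{"fn": "drive_tool", "kwargs": {
  "rows": [
    {"tx": 0.15, "ty": 0, "tz": 0.2, "ax": 0, "ay": 0, "az": 0, "claw": 1.2},
    {"tx": 0, "ty": 0, "tz": 0, "ax": 0, "ay": 0, "az": 0, "claw": 1.2},
    {"tx": 0, "ty": 0, "tz": 0, "ax": 0, "ay": 0, "az": 0, "claw": 1.2},
    {"tx": 0, "ty": 0, "tz": 0, "ax": 0, "ay": 0, "az": 0, "claw": 1.2},
    {"tx": 0, "ty": 0, "tz": 0, "ax": 0, "ay": 0, "az": 0, "claw": 1.2},
    {"tx": 0, "ty": 0, "tz": 0, "ax": 0, "ay": 0, "az": 0, "claw": 1.2},
    {"tx": 0, "ty": 0, "tz": 0, "ax": 0, "ay": 0, "az": 0, "claw": 1.2},
    {"tx": 0, "ty": 0, "tz": 0, "ax": 0, "ay": 0, "az": 0, "claw": 1.2}
  ]
}}

```text
time_s: 8.57
tcp_pos: [0.5724, -0.2553, 0.0749]
ee_rot: [[-0.175, -0.985, 0.002], [-0.985, 0.175, -0.001], [0.001, -0.002, -1.0]]
wrist_force: [-0.8, 0.0, 6.2]
gripper_width: 0.166
gripper_force: 30.0
```

Run:
```python
from h import *
st()
```

```text
8.57 tcp [ 0.5724 -0.2553  0.0749] yawy 169.9 j [ -9.  28.  -9.   0. -53.  -1.] F [-0.8  0.   6.2] gw 0.166 gf 30.0 z [ 0.002 -0.001 -1.   ]
```

Request:
{"fn": "drive_tool", "kwargs": {
  "rows": [
    {"tx": 0, "ty": 0, "tz": -1.5, "ax": 0, "ay": 0, "az": 0, "claw": 1.2},
    {"tx": 0, "ty": 0, "tz": -2, "ax": 0, "ay": 0, "az": 0, "claw": 1.2},
    {"tx": 0, "ty": 0, "tz": -2, "ax": 0, "ay": 0, "az": 0, "claw": 1.2},
    {"tx": 0, "ty": 0, "tz": -2, "ax": 0, "ay": 0, "az": 0, "claw": 1.2},
    {"tx": 0, "ty": 0, "tz": -2, "ax": 0, "ay": 0, "az": 0, "claw": 1.2},
    {"tx": 0, "ty": 0, "tz": 0, "ax": 0, "ay": 0, "az": 0, "claw": 1.2}
  ]
}}

```text
time_s: 9.07
tcp_pos: [0.5738, -0.2558, 0.1727]
ee_rot: [[-0.175, -0.984, 0.007], [-0.985, 0.175, -0.003], [0.001, -0.008, -1.0]]
wrist_force: [-0.1, 0.2, -0.3]
gripper_width: 0.168
gripper_force: 30.0
```

Run:
```python
from h import *
st(); plan((.5779,.0776,.168),28.6,15)
```

```text
9.07 tcp [ 0.5738 -0.2558  0.1727] yawy 169.9 j [ -9.  23.  -2.   0. -65.  -1.] F [-0.1  0.2 -0.3] gw 0.168 gf 30.0 z [ 0.007 -0.003 -1.   ]
N 15 row t cm [-2.24  -0.341  0.026] az -0.045 | dyaw 38.7 step mm 22.7
```

Request:
{"fn": "drive_tool", "kwargs": {
  "rows": [
    {"tx": -2.24, "ty": -0.341, "tz": 0, "ax": 0, "ay": 0, "az": -0.045, "claw": 1.2},
    {"tx": -2.24, "ty": -0.341, "tz": 0, "ax": 0, "ay": 0, "az": -0.045, "claw": 1.2},
    {"tx": -2.24, "ty": -0.341, "tz": 0, "ax": 0, "ay": 0, "az": -0.045, "claw": 1.2},
    {"tx": -2.24, "ty": -0.341, "tz": 0, "ax": 0, "ay": 0, "az": -0.045, "claw": 1.2},
    {"tx": -2.24, "ty": -0.341, "tz": 0, "ax": 0, "ay": 0, "az": -0.045, "claw": 1.2},
    {"tx": -2.24, "ty": -0.341, "tz": 0, "ax": 0, "ay": 0, "az": -0.045, "claw": 1.2},
    {"tx": -2.24, "ty": -0.341, "tz": 0, "ax": 0, "ay": 0, "az": -0.045, "claw": 1.2},
    {"tx": -2.24, "ty": -0.341, "tz": 0, "ax": 0, "ay": 0, "az": -0.045, "claw": 1.2}
  ]
}}

```text
time_s: 9.73
tcp_pos: [0.6014, -0.0761, 0.1667]
ee_rot: [[0.184, -0.983, -0.003], [-0.983, -0.184, 0.0], [-0.001, 0.003, -1.0]]
wrist_force: [0.2, -0.7, -0.2]
gripper_width: 0.168
gripper_force: 30.0
```

Request:
{"fn": "drive_tool", "kwargs": {
  "rows": [
    {"tx": -2.24, "ty": -0.341, "tz": 0, "ax": 0, "ay": 0, "az": -0.045, "claw": 1.2},
    {"tx": -2.24, "ty": -0.341, "tz": 0, "ax": 0, "ay": 0, "az": -0.045, "claw": 1.2},
    {"tx": -2.24, "ty": -0.341, "tz": 0, "ax": 0, "ay": 0, "az": -0.045, "claw": 1.2},
    {"tx": -2.24, "ty": -0.341, "tz": 0, "ax": 0, "ay": 0, "az": -0.045, "claw": 1.2},
    {"tx": -2.24, "ty": -0.341, "tz": 0, "ax": 0, "ay": 0, "az": -0.045, "claw": 1.2},
    {"tx": -2.24, "ty": -0.341, "tz": 0, "ax": 0, "ay": 0, "az": -0.045, "claw": 1.2},
    {"tx": -2.24, "ty": -0.341, "tz": 0, "ax": 0, "ay": 0, "az": -0.045, "claw": 1.2},
    {"tx": 0, "ty": 0, "tz": 0, "ax": 0, "ay": 0, "az": 0, "claw": 1.2},
    {"tx": 0, "ty": 0, "tz": 0, "ax": 0, "ay": 0, "az": 0, "claw": 1.2},
    {"tx": 0, "ty": 0, "tz": 0, "ax": 0, "ay": 0, "az": 0, "claw": 1.2}
  ]
}}

```text
time_s: 10.57
tcp_pos: [0.5754, 0.0782, 0.1676]
ee_rot: [[0.478, -0.879, -0.002], [-0.879, -0.478, -0.001], [-0.0, 0.002, -1.0]]
wrist_force: [0.1, 0.4, -1.2]
gripper_width: 0.169
gripper_force: 30.0
```

Run:
```python
from h import *
st(); plan((.5779,.0776,.168),28.6,1)
p,d=capture("scene"); q,e=capture("top"); np.savez("pin.npz",p=p,d=d,q=q,e=e)
u,v=proj("scene",(.578,.0776,.1)).astype(int); a=cv2.resize(p[v-35:v+35,u-35:u+35,::-1],(400,400),interpolation=cv2.INTER_CUBIC); print(u,v)
u,v=proj("top",(.578,.0776,.1)).astype(int); b=cv2.resize(q[v-35:v+35,u-35:u+35,::-1],(400,400),interpolation=cv2.INTER_CUBIC); print(u,v)
cv2.imwrite("pics/p1.png",np.hstack([a,b]))
```

```text
10.57 tcp [0.5754 0.0782 0.1676] yawy -151.5 j [ 24.  19.  -9.  -0. -62.   5.] F [ 0.1  0.4 -1.2] gw 0.169 gf 30.0 z [-0.002 -0.001 -1.   ]
N 1 row t cm [ 0.171 -0.191 -0.038] az -0.0012 | dyaw 0.1 step mm 2.6
290 160
213 181
```

View pics/p1.png

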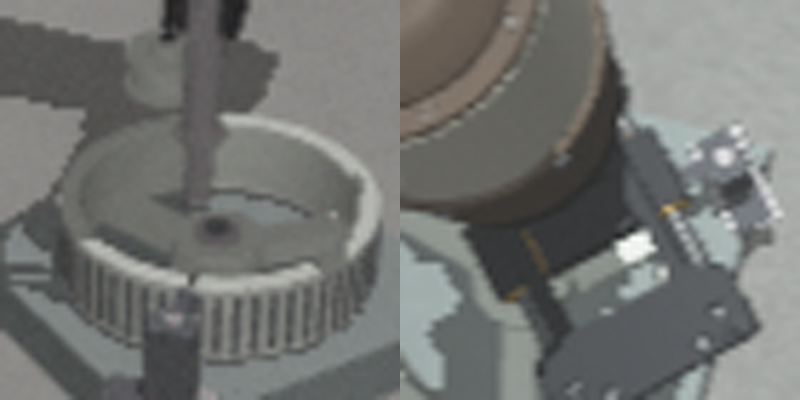

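The left crop shows the pin tip at (200,208), hanging above the spoke side of the pulley, with the mark at (192,282). I'll check the pin's offset from the TCP using the scene camera.

Run:
```python
from h import *
f=np.load("pin.npz");p,d=f["p"],f["d"]; C=cloud("scene",d)
for z in (.11,.118,.145,.155):
    X=proj("scene",(.5754,.0782,z)); v=int(round(X[1])); row=d[v]; u0=int(X[0])
    us=[u for u in range(u0-10,u0+11) if row[u]>0 and abs(C[v,u,2]-z)<.03 and np.hypot(*(C[v,u,:2]-[.575,.078]))<.03]
    print(z,np.round(X,2),"pin cols",us[:1],us[-1:],np.mean(us) if us else None)
# tip row & depth cloud of pin
m=(d>0)&(np.hypot(C[...,0]-.575,C[...,1]-.078)<.02)&(C[...,2]>.085)&(C[...,2]<.16); v,u=np.nonzero(m); print("tip row",v.max(),"z",C[m][:,2].min(), "pred tip",proj("scene",(.5754,.0782,.1016)))
# scene's rim centre vs robot-frame centre
print(proj("scene",(.5547,.1196,.073)),proj("scene",(.5535,.1219,.073)))
K,R,t=cam("scene"); print("cam right axis",R[0],"mm/px",1000*(R@[.575,.078,.1]+t)[2]/K[0,0])
```

```text
0.11 [289.61 156.48] pin cols [288] [291] 289.5
0.118 [289.71 153.78] pin cols [288] [291] 289.5
0.145 [290.07 144.49] pin cols [287] [293] 290.0
0.155 [290.2  140.97] pin cols [287] [293] 290.0
tip row 160 z 0.10150389203251102 pred tip [289.50005398 159.2827591 ]
[292.99932263 158.99879214] [293.19169482 158.47500635]
cam right axis [ 0.73119194  0.68192624 -0.018302  ] mm/px 2.5214364192495897
```

The pin sits where the TCP says to within 0.5 mm, and the hole is at about (.5775, .0780). I'll descend to just above the spoke.

Request:
{"fn": "drive_tool", "kwargs": {
  "rows": [
    {"tx": 0.12, "ty": -0.18, "tz": 1, "ax": 0, "ay": 0, "az": 0, "claw": 1.2},
    {"tx": 0, "ty": 0, "tz": 1.5, "ax": 0, "ay": 0, "az": 0, "claw": 1.2},
    {"tx": 0, "ty": 0, "tz": 1.5, "ax": 0, "ay": 0, "az": 0, "claw": 1.2},
    {"tx": 0, "ty": 0, "tz": 1.2, "ax": 0, "ay": 0, "az": 0, "claw": 1.2},
    {"tx": 0, "ty": 0, "tz": 0, "ax": 0, "ay": 0, "az": 0, "claw": 1.2},
    {"tx": 0, "ty": 0, "tz": 0, "ax": 0, "ay": 0, "az": 0, "claw": 1.2},
    {"tx": 0, "ty": 0, "tz": 0, "ax": 0, "ay": 0, "az": 0, "claw": 1.2},
    {"tx": 0, "ty": 0, "tz": 0, "ax": 0, "ay": 0, "az": 0, "claw": 1.2},
    {"tx": 0, "ty": 0, "tz": 0, "ax": 0, "ay": 0, "az": 0, "claw": 1.2},
    {"tx": 0, "ty": 0, "tz": 0, "ax": 0, "ay": 0, "az": 0, "claw": 1.2}
  ]
}}

```text
time_s: 11.5
tcp_pos: [0.5784, 0.0785, 0.1173]
ee_rot: [[0.478, -0.878, 0.001], [-0.878, -0.478, 0.001], [0.0, -0.001, -1.0]]
wrist_force: [1.1, 0.5, -1.2]
gripper_width: 0.168
gripper_force: 30.0
```

Run:
```python
from h import *
st(); plan((.5775,.0780,.111),28.6,1)
```

```text
11.5 tcp [0.5784 0.0785 0.1173] yawy -151.4 j [ 24.  22. -12.   0. -56.   5.] F [ 1.1  0.5 -1.2] gw 0.168 gf 30.0 z [ 0.001  0.001 -1.   ]
N 1 row t cm [-0.002  0.1    0.627] az -0.0007 | dyaw 0.0 step mm 6.3
```

Request:
{"fn": "drive_tool", "kwargs": {
  "rows": [
    {"tx": 0, "ty": 0.05, "tz": 0.2, "ax": 0, "ay": 0, "az": 0, "claw": 1.2},
    {"tx": 0, "ty": 0, "tz": 0.2, "ax": 0, "ay": 0, "az": 0, "claw": 1.2},
    {"tx": 0, "ty": 0, "tz": 0, "ax": 0, "ay": 0, "az": 0, "claw": 1.2},
    {"tx": 0, "ty": 0, "tz": 0, "ax": 0, "ay": 0, "az": 0, "claw": 1.2}
  ]
}}

```text
time_s: 11.83
tcp_pos: [0.5774, 0.078, 0.1124]
ee_rot: [[0.478, -0.878, -0.0], [-0.878, -0.478, -0.0], [-0.0, 0.0, -1.0]]
wrist_force: [0.1, 0.6, -0.5]
gripper_width: 0.169
gripper_force: 30.0
```

Request:
{"fn": "drive_tool", "kwargs": {
  "rows": [
    {"tx": 0, "ty": 0, "tz": 0.1, "ax": 0, "ay": 0, "az": 0, "claw": 1.2},
    {"tx": 0, "ty": 0, "tz": 0.1, "ax": 0, "ay": 0, "az": 0, "claw": 1.2},
    {"tx": 0, "ty": 0, "tz": 0, "ax": 0, "ay": 0, "az": 0, "claw": 1.2}
  ]
}}

```text
time_s: 12.08
tcp_pos: [0.5774, 0.0781, 0.1103]
ee_rot: [[0.478, -0.878, -0.0], [-0.878, -0.478, -0.0], [-0.0, 0.0, -1.0]]
wrist_force: [-0.1, -0.1, -0.3]
gripper_width: 0.168
gripper_force: 30.0
```

Request:
{"fn": "drive_tool", "kwargs": {
  "rows": [
    {"tx": 0, "ty": 0, "tz": 0.1, "ax": 0, "ay": 0, "az": 0, "claw": 1.2},
    {"tx": 0, "ty": 0, "tz": 0, "ax": 0, "ay": 0, "az": 0, "claw": 1.2}
  ]
}}

```text
time_s: 12.25
tcp_pos: [0.5775, 0.0781, 0.1093]
ee_rot: [[0.478, -0.878, -0.0], [-0.878, -0.478, -0.0], [-0.0, 0.0, -1.0]]
wrist_force: [-0.4, -0.0, -1.3]
gripper_width: 0.17
gripper_force: 30.0
```

Request:
{"fn": "drive_tool", "kwargs": {
  "rows": [
    {"tx": 0, "ty": 0, "tz": 0.1, "ax": 0, "ay": 0, "az": 0, "claw": 1.2},
    {"tx": 0, "ty": 0, "tz": 0, "ax": 0, "ay": 0, "az": 0, "claw": 1.2}
  ]
}}

```text
time_s: 12.42
tcp_pos: [0.5775, 0.0781, 0.1084]
ee_rot: [[0.478, -0.878, -0.0], [-0.878, -0.478, -0.0], [-0.0, 0.0, -1.0]]
wrist_force: [0.5, -0.2, -1.2]
gripper_width: 0.168
gripper_force: 30.0
```

Request:
{"fn": "drive_tool", "kwargs": {
  "rows": [
    {"tx": 0, "ty": 0, "tz": 0.1, "ax": 0, "ay": 0, "az": 0, "claw": 1.2},
    {"tx": 0, "ty": 0, "tz": 0.05, "ax": 0, "ay": 0, "az": 0, "claw": 1.2},
    {"tx": 0, "ty": 0, "tz": 0, "ax": 0, "ay": 0, "az": 0, "claw": 1.2}
  ]
}}

```text
time_s: 12.67
tcp_pos: [0.5775, 0.0781, 0.1069]
ee_rot: [[0.478, -0.878, -0.0], [-0.878, -0.478, -0.0], [-0.0, 0.0, -1.0]]
wrist_force: [1.3, 0.1, -1.4]
gripper_width: 0.164
gripper_force: 30.0
```

The tip is 4 mm below the spoke top with no contact force, so it is in the pulley hole. On down towards the plate.

Request:
{"fn": "drive_tool", "kwargs": {
  "rows": [
    {"tx": 0, "ty": 0, "tz": 0.1, "ax": 0, "ay": 0, "az": 0, "claw": 1.2},
    {"tx": 0, "ty": 0, "tz": 0.1, "ax": 0, "ay": 0, "az": 0, "claw": 1.2},
    {"tx": 0, "ty": 0, "tz": 0.1, "ax": 0, "ay": 0, "az": 0, "claw": 1.2},
    {"tx": 0, "ty": 0, "tz": 0.1, "ax": 0, "ay": 0, "az": 0, "claw": 1.2},
    {"tx": 0, "ty": 0, "tz": 0, "ax": 0, "ay": 0, "az": 0, "claw": 1.2}
  ]
}}

```text
time_s: 13.08
tcp_pos: [0.5774, 0.0781, 0.1027]
ee_rot: [[0.478, -0.878, -0.001], [-0.878, -0.478, -0.0], [-0.0, 0.001, -1.0]]
wrist_force: [-0.8, -0.4, -2.0]
gripper_width: 0.172
gripper_force: 30.0
```

Request:
{"fn": "drive_tool", "kwargs": {
  "rows": [
    {"tx": 0, "ty": 0, "tz": 0.1, "ax": 0, "ay": 0, "az": 0, "claw": 1.2},
    {"tx": 0, "ty": 0, "tz": 0.1, "ax": 0, "ay": 0, "az": 0, "claw": 1.2},
    {"tx": 0, "ty": 0, "tz": 0.1, "ax": 0, "ay": 0, "az": 0, "claw": 1.2},
    {"tx": 0, "ty": 0, "tz": 0.1, "ax": 0, "ay": 0, "az": 0, "claw": 1.2},
    {"tx": 0, "ty": 0, "tz": 0, "ax": 0, "ay": 0, "az": 0, "claw": 1.2}
  ]
}}

```text
time_s: 13.5
tcp_pos: [0.5774, 0.078, 0.0988]
ee_rot: [[0.478, -0.878, -0.0], [-0.878, -0.478, -0.0], [-0.0, 0.0, -1.0]]
wrist_force: [0.1, 0.3, -0.6]
gripper_width: 0.171
gripper_force: 30.0
```

Request:
{"fn": "drive_tool", "kwargs": {
  "rows": [
    {"tx": 0, "ty": 0, "tz": 0.1, "ax": 0, "ay": 0, "az": 0, "claw": 1.2},
    {"tx": 0, "ty": 0, "tz": 0.05, "ax": 0, "ay": 0, "az": 0, "claw": 1.2},
    {"tx": 0, "ty": 0, "tz": 0, "ax": 0, "ay": 0, "az": 0, "claw": 1.2}
  ]
}}

```text
time_s: 13.75
tcp_pos: [0.5775, 0.0781, 0.0974]
ee_rot: [[0.478, -0.878, -0.0], [-0.878, -0.478, -0.0], [-0.0, 0.0, -1.0]]
wrist_force: [-0.7, 0.1, -1.0]
gripper_width: 0.168
gripper_force: 30.0
```

Request:
{"fn": "drive_tool", "kwargs": {
  "rows": [
    {"tx": 0, "ty": 0, "tz": 0.05, "ax": 0, "ay": 0, "az": 0, "claw": 1.2},
    {"tx": 0, "ty": 0, "tz": 0.05, "ax": 0, "ay": 0, "az": 0, "claw": 1.2},
    {"tx": 0, "ty": 0, "tz": 0, "ax": 0, "ay": 0, "az": 0, "claw": 1.2}
  ]
}}

```text
time_s: 14.0
tcp_pos: [0.5775, 0.0781, 0.0965]
ee_rot: [[0.478, -0.878, -0.0], [-0.878, -0.478, 0.0], [-0.0, 0.0, -1.0]]
wrist_force: [-0.7, -1.2, -1.3]
gripper_width: 0.168
gripper_force: 30.0
```

Request:
{"fn": "drive_tool", "kwargs": {
  "rows": [
    {"tx": 0, "ty": 0, "tz": 0.05, "ax": 0, "ay": 0, "az": 0, "claw": 1.2},
    {"tx": 0, "ty": 0, "tz": 0, "ax": 0, "ay": 0, "az": 0, "claw": 1.2}
  ]
}}

```text
time_s: 14.17
tcp_pos: [0.5775, 0.0781, 0.096]
ee_rot: [[0.478, -0.878, -0.0], [-0.878, -0.478, -0.0], [-0.0, 0.0, -1.0]]
wrist_force: [-0.6, 0.0, -1.3]
gripper_width: 0.17
gripper_force: 30.0
```

Request:
{"fn": "drive_tool", "kwargs": {
  "rows": [
    {"tx": 0, "ty": 0, "tz": 0.05, "ax": 0, "ay": 0, "az": 0, "claw": 1.2},
    {"tx": 0, "ty": 0, "tz": 0, "ax": 0, "ay": 0, "az": 0, "claw": 1.2}
  ]
}}

```text
time_s: 14.33
tcp_pos: [0.5777, 0.0781, 0.0959]
ee_rot: [[0.478, -0.878, 0.0], [-0.878, -0.478, -0.0], [0.0, -0.0, -1.0]]
wrist_force: [-1.0, 0.4, 0.7]
gripper_width: 0.168
gripper_force: 30.0
```

Request:
{"fn": "drive_tool", "kwargs": {
  "rows": [
    {"tx": 0, "ty": 0, "tz": 0.05, "ax": 0, "ay": 0, "az": 0, "claw": 1.2},
    {"tx": 0, "ty": 0, "tz": 0, "ax": 0, "ay": 0, "az": 0, "claw": 1.2}
  ]
}}

```text
time_s: 14.5
tcp_pos: [0.5779, 0.0781, 0.0958]
ee_rot: [[0.478, -0.878, 0.001], [-0.878, -0.478, -0.0], [0.001, -0.001, -1.0]]
wrist_force: [-0.0, -0.6, 3.2]
gripper_width: 0.172
gripper_force: 30.0
```

The tip stands on the plate (TCP z 95.8 mm, pressing about 4 N). Now feel round, towards decreasing angle (+y) first.

Request:
{"fn": "drive_tool", "kwargs": {
  "rows": [
    {"tx": 0, "ty": 0.05, "tz": 0, "ax": 0, "ay": 0, "az": 0.01, "claw": 1.2},
    {"tx": 0, "ty": 0.05, "tz": 0, "ax": 0, "ay": 0, "az": 0.01, "claw": 1.2},
    {"tx": 0, "ty": 0.05, "tz": 0, "ax": 0, "ay": 0, "az": 0.01, "claw": 1.2},
    {"tx": 0, "ty": 0.05, "tz": 0, "ax": 0, "ay": 0, "az": 0.01, "claw": 1.2},
    {"tx": 0, "ty": 0, "tz": 0, "ax": 0, "ay": 0, "az": 0, "claw": 1.2}
  ]
}}

```text
time_s: 14.92
tcp_pos: [0.5768, 0.0776, 0.0957]
ee_rot: [[0.442, -0.897, 0.003], [-0.897, -0.442, 0.001], [0.0, -0.003, -1.0]]
wrist_force: [0.5, 0.5, 4.4]
gripper_width: 0.17
gripper_force: 30.0
```

Request:
{"fn": "drive_tool", "kwargs": {
  "rows": [
    {"tx": 0, "ty": 0.05, "tz": 0, "ax": 0, "ay": 0, "az": 0.01, "claw": 1.2},
    {"tx": 0, "ty": 0, "tz": 0, "ax": 0, "ay": 0, "az": 0, "claw": 1.2}
  ]
}}

```text
time_s: 15.08
tcp_pos: [0.5764, 0.0774, 0.0956]
ee_rot: [[0.433, -0.901, 0.003], [-0.901, -0.433, 0.001], [0.0, -0.003, -1.0]]
wrist_force: [1.3, 1.1, 5.2]
gripper_width: 0.167
gripper_force: 30.1
```

Request:
{"fn": "drive_tool", "kwargs": {
  "rows": [
    {"tx": 0, "ty": 0.05, "tz": 0, "ax": 0, "ay": 0, "az": 0.01, "claw": 1.2},
    {"tx": 0, "ty": 0, "tz": 0, "ax": 0, "ay": 0, "az": 0, "claw": 1.2}
  ]
}}

```text
time_s: 15.25
tcp_pos: [0.5759, 0.0772, 0.0956]
ee_rot: [[0.424, -0.906, 0.003], [-0.906, -0.424, 0.001], [0.0, -0.003, -1.0]]
wrist_force: [2.0, 1.6, 4.8]
gripper_width: 0.169
gripper_force: 30.1
```

Request:
{"fn": "drive_tool", "kwargs": {
  "rows": [
    {"tx": 0, "ty": 0.05, "tz": 0, "ax": 0, "ay": 0, "az": 0.01, "claw": 1.2},
    {"tx": 0, "ty": 0.05, "tz": 0, "ax": 0, "ay": 0, "az": 0.01, "claw": 1.2},
    {"tx": 0, "ty": 0, "tz": 0, "ax": 0, "ay": 0, "az": 0, "claw": 1.2}
  ]
}}

```text
time_s: 15.5
tcp_pos: [0.575, 0.0767, 0.0955]
ee_rot: [[0.406, -0.914, 0.003], [-0.914, -0.406, 0.001], [0.0, -0.003, -1.0]]
wrist_force: [2.8, 2.4, 5.2]
gripper_width: 0.17
gripper_force: 30.2
```

Request:
{"fn": "drive_tool", "kwargs": {
  "rows": [
    {"tx": 0, "ty": 0.05, "tz": 0, "ax": 0, "ay": 0, "az": 0.01, "claw": 1.2},
    {"tx": 0, "ty": 0, "tz": 0, "ax": 0, "ay": 0, "az": 0, "claw": 1.2}
  ]
}}

```text
time_s: 15.67
tcp_pos: [0.5746, 0.0766, 0.0955]
ee_rot: [[0.397, -0.918, 0.003], [-0.918, -0.397, 0.001], [0.0, -0.003, -1.0]]
wrist_force: [4.7, 2.8, 5.0]
gripper_width: 0.167
gripper_force: 30.4
```

Request:
{"fn": "drive_tool", "kwargs": {
  "rows": [
    {"tx": 0, "ty": 0.05, "tz": 0, "ax": 0, "ay": 0, "az": 0.01, "claw": 1.2},
    {"tx": 0, "ty": 0, "tz": 0, "ax": 0, "ay": 0, "az": 0, "claw": 1.2}
  ]
}}

```text
time_s: 15.83
tcp_pos: [0.5741, 0.0764, 0.0955]
ee_rot: [[0.388, -0.922, 0.003], [-0.922, -0.388, 0.001], [0.0, -0.003, -1.0]]
wrist_force: [4.3, 2.7, 4.0]
gripper_width: 0.169
gripper_force: 30.5
```

Run:
```python
from h import *
st()
for n in("scene","top"):
    p,d=capture(n); mark(n,p,-80,-50)
```

```text
15.83 tcp [0.5741 0.0764 0.0955] yawy -157.2 j [ 24.  23. -14.   0. -52.  -1.] F [4.3 2.7 4. ] gw 0.169 gf 30.5 z [ 0.003  0.001 -1.   ]
scene mark -61.50000000000001 -61.60517548372941 53.313156
top mark -180.0 nan 0.0h.py:41: RuntimeWarning: invalid value encountered in scalar divide
  m=(a>lo)&(a<hi); w=np.where(m,np.clip(base-15,0,None),0); print(n,"mark",a[np.argmax(w)],(w*a).sum()/w.sum(),w.max())
```

Request:
{"fn": "drive_tool", "kwargs": {
  "rows": [
    {"tx": 0, "ty": 0.05, "tz": 0, "ax": 0, "ay": 0, "az": 0.01, "claw": 1.2},
    {"tx": 0, "ty": 0.05, "tz": 0, "ax": 0, "ay": 0, "az": 0.01, "claw": 1.2},
    {"tx": 0, "ty": 0, "tz": 0, "ax": 0, "ay": 0, "az": 0, "claw": 1.2}
  ]
}}

```text
time_s: 16.18
tcp_pos: [0.5713, 0.0754, 0.0943]
ee_rot: [[0.369, -0.93, -0.002], [-0.93, -0.369, -0.0], [-0.001, 0.002, -1.0]]
wrist_force: [3.8, 1.9, 1.4]
gripper_width: 0.169
gripper_force: 30.3
```

Request:
{"fn": "drive_tool", "kwargs": {
  "rows": [
    {"tx": 0, "ty": 0.05, "tz": 0, "ax": 0, "ay": 0, "az": 0.01, "claw": 1.2},
    {"tx": 0, "ty": 0.05, "tz": 0, "ax": 0, "ay": 0, "az": 0.01, "claw": 1.2},
    {"tx": 0, "ty": 0, "tz": 0, "ax": 0, "ay": 0, "az": 0, "claw": 1.2}
  ]
}}

```text
time_s: 16.43
tcp_pos: [0.5709, 0.0751, 0.0943]
ee_rot: [[0.35, -0.937, -0.001], [-0.937, -0.35, -0.0], [-0.0, 0.001, -1.0]]
wrist_force: [3.7, 3.1, -0.2]
gripper_width: 0.171
gripper_force: 30.4
```

Run:
```python
from h import *
st()
p,d=capture("scene"); mark("scene",p,-80,-50)
q=capture("top")[0]
u,v=proj("scene",(.578,.0776,.1)).astype(int); a=cv2.resize(p[v-35:v+35,u-35:u+35,::-1],(400,400),interpolation=cv2.INTER_CUBIC)
u,v=proj("top",(.578,.0776,.08)).astype(int); b=cv2.resize(q[v-35:v+35,u-35:u+35,::-1],(400,400),interpolation=cv2.INTER_CUBIC)
cv2.imwrite("pics/p2.png",np.hstack([a,b]))
```

```text
16.43 tcp [0.5709 0.0751 0.0943] yawy -159.5 j [ 24.  23. -15.  -0. -52.  -3.] F [ 3.7  3.1 -0.2] gw 0.171 gf 30.4 z [-0.001 -0.    -1.   ]
scene mark -66.0 -66.1650367367648 30.928383
```

View pics/p2.png

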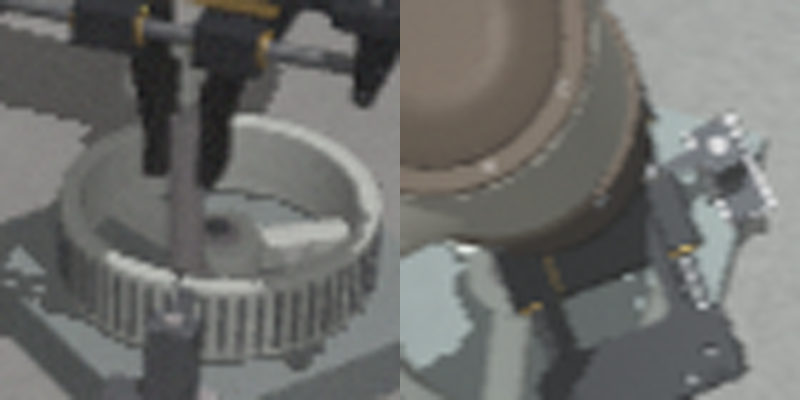

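The tip has dropped: z fell 1.3 mm, Fz went to zero, and the mark sits at -66.2°, about 4.7° off the pointer as expected. The crop shows the pin upright at (185,230). I'll ease off sideways a little and go down.

Request:
{"fn": "drive_tool", "kwargs": {
  "rows": [
    {"tx": 0, "ty": -0.05, "tz": 0.05, "ax": 0, "ay": 0, "az": 0, "claw": 1.2},
    {"tx": 0, "ty": -0.03, "tz": 0.05, "ax": 0, "ay": 0, "az": 0, "claw": 1.2},
    {"tx": 0, "ty": 0, "tz": 0.05, "ax": 0, "ay": 0, "az": 0, "claw": 1.2},
    {"tx": 0, "ty": 0, "tz": 0, "ax": 0, "ay": 0, "az": 0, "claw": 1.2}
  ]
}}

```text
time_s: 16.87
tcp_pos: [0.5717, 0.0753, 0.0934]
ee_rot: [[0.351, -0.936, -0.001], [-0.936, -0.351, -0.0], [-0.0, 0.001, -1.0]]
wrist_force: [3.8, 1.9, 0.6]
gripper_width: 0.165
gripper_force: 30.2
```

Request:
{"fn": "drive_tool", "kwargs": {
  "rows": [
    {"tx": 0, "ty": 0, "tz": 0.1, "ax": 0, "ay": 0, "az": 0, "claw": 1.2},
    {"tx": 0, "ty": 0, "tz": 0, "ax": 0, "ay": 0, "az": 0, "claw": 1.2}
  ]
}}

```text
time_s: 17.03
tcp_pos: [0.5717, 0.0754, 0.0924]
ee_rot: [[0.351, -0.936, -0.0], [-0.936, -0.351, -0.0], [-0.0, 0.0, -1.0]]
wrist_force: [3.4, 2.6, 0.9]
gripper_width: 0.164
gripper_force: 30.2
```

Request:
{"fn": "drive_tool", "kwargs": {
  "rows": [
    {"tx": 0, "ty": -0.04, "tz": 0.1, "ax": 0, "ay": 0, "az": 0, "claw": 1.2},
    {"tx": 0, "ty": 0, "tz": 0.1, "ax": 0, "ay": 0, "az": 0, "claw": 1.2},
    {"tx": 0, "ty": 0, "tz": 0.1, "ax": 0, "ay": 0, "az": 0, "claw": 1.2},
    {"tx": 0, "ty": 0, "tz": 0, "ax": 0, "ay": 0, "az": 0, "claw": 1.2}
  ]
}}

```text
time_s: 17.37
tcp_pos: [0.5721, 0.0755, 0.0892]
ee_rot: [[0.351, -0.936, -0.001], [-0.936, -0.351, -0.0], [-0.0, 0.001, -1.0]]
wrist_force: [1.9, 1.6, -0.6]
gripper_width: 0.167
gripper_force: 30.2
```

Request:
{"fn": "drive_tool", "kwargs": {
  "rows": [
    {"tx": 0, "ty": 0, "tz": 0.1, "ax": 0, "ay": 0, "az": 0, "claw": 1.2},
    {"tx": 0, "ty": 0, "tz": 0.1, "ax": 0, "ay": 0, "az": 0, "claw": 1.2},
    {"tx": 0, "ty": 0, "tz": 0.1, "ax": 0, "ay": 0, "az": 0, "claw": 1.2},
    {"tx": 0, "ty": 0, "tz": 0, "ax": 0, "ay": 0, "az": 0, "claw": 1.2}
  ]
}}

```text
time_s: 17.7
tcp_pos: [0.5722, 0.0755, 0.0862]
ee_rot: [[0.351, -0.936, -0.001], [-0.936, -0.351, -0.0], [-0.0, 0.001, -1.0]]
wrist_force: [3.8, 1.8, -0.1]
gripper_width: 0.168
gripper_force: 30.2
```

Request:
{"fn": "drive_tool", "kwargs": {
  "rows": [
    {"tx": 0, "ty": 0, "tz": 0.1, "ax": 0, "ay": 0, "az": 0, "claw": 1.2},
    {"tx": 0, "ty": 0, "tz": 0.1, "ax": 0, "ay": 0, "az": 0, "claw": 1.2},
    {"tx": 0, "ty": 0, "tz": 0.1, "ax": 0, "ay": 0, "az": 0, "claw": 1.2},
    {"tx": 0, "ty": 0, "tz": 0, "ax": 0, "ay": 0, "az": 0, "claw": 1.2}
  ]
}}

```text
time_s: 18.03
tcp_pos: [0.5723, 0.0756, 0.0833]
ee_rot: [[0.351, -0.936, -0.0], [-0.936, -0.351, 0.0], [-0.0, 0.0, -1.0]]
wrist_force: [3.0, 1.6, -1.3]
gripper_width: 0.165
gripper_force: 30.1
```

Request:
{"fn": "drive_tool", "kwargs": {
  "rows": [
    {"tx": 0, "ty": -0.03, "tz": 0.1, "ax": 0, "ay": 0, "az": 0, "claw": 1.2},
    {"tx": 0, "ty": 0, "tz": 0.1, "ax": 0, "ay": 0, "az": 0, "claw": 1.2},
    {"tx": 0, "ty": 0, "tz": 0.1, "ax": 0, "ay": 0, "az": 0, "claw": 1.2},
    {"tx": 0, "ty": 0, "tz": 0.1, "ax": 0, "ay": 0, "az": 0, "claw": 1.2},
    {"tx": 0, "ty": 0, "tz": 0, "ax": 0, "ay": 0, "az": 0, "claw": 1.2}
  ]
}}

```text
time_s: 18.45
tcp_pos: [0.5725, 0.0757, 0.0793]
ee_rot: [[0.351, -0.936, -0.0], [-0.936, -0.351, -0.0], [-0.0, 0.0, -1.0]]
wrist_force: [2.8, 1.9, -0.3]
gripper_width: 0.167
gripper_force: 30.1
```

Request:
{"fn": "drive_tool", "kwargs": {
  "rows": [
    {"tx": 0, "ty": 0, "tz": 0.1, "ax": 0, "ay": 0, "az": 0, "claw": 1.2},
    {"tx": 0, "ty": 0, "tz": 0.05, "ax": 0, "ay": 0, "az": 0, "claw": 1.2},
    {"tx": 0, "ty": 0, "tz": 0, "ax": 0, "ay": 0, "az": 0, "claw": 1.2}
  ]
}}

```text
time_s: 18.7
tcp_pos: [0.5726, 0.0757, 0.078]
ee_rot: [[0.351, -0.936, 0.0], [-0.936, -0.351, 0.0], [-0.0, -0.0, -1.0]]
wrist_force: [2.1, 0.9, 0.8]
gripper_width: 0.168
gripper_force: 30.1
```

Request:
{"fn": "drive_tool", "kwargs": {
  "rows": [
    {"tx": 0, "ty": 0, "tz": 0.05, "ax": 0, "ay": 0, "az": 0, "claw": 1.2},
    {"tx": 0, "ty": 0, "tz": 0.05, "ax": 0, "ay": 0, "az": 0, "claw": 1.2},
    {"tx": 0, "ty": 0, "tz": 0, "ax": 0, "ay": 0, "az": 0, "claw": 1.2}
  ]
}}

```text
time_s: 18.95
tcp_pos: [0.573, 0.0757, 0.0779]
ee_rot: [[0.351, -0.936, 0.001], [-0.936, -0.351, 0.0], [0.0, -0.001, -1.0]]
wrist_force: [0.8, 1.5, 5.4]
gripper_width: 0.169
gripper_force: 30.0
```

The collar is down (z 77.9 mm, pressing 5 N). I'll release and lift straight up.

Request:
{"fn": "drive_tool", "kwargs": {
  "rows": [
    {"tx": 0, "ty": 0, "tz": -0.08, "ax": 0, "ay": 0, "az": 0, "claw": 1.2},
    {"tx": 0, "ty": 0, "tz": 0, "ax": 0, "ay": 0, "az": 0, "claw": 3.2},
    {"tx": 0, "ty": 0, "tz": 0, "ax": 0, "ay": 0, "az": 0, "claw": 3.2},
    {"tx": 0, "ty": 0, "tz": 0, "ax": 0, "ay": 0, "az": 0, "claw": 3.2},
    {"tx": 0, "ty": 0, "tz": 0, "ax": 0, "ay": 0, "az": 0, "claw": 3.2},
    {"tx": 0, "ty": 0, "tz": -2, "ax": 0, "ay": 0, "az": 0, "claw": 3.2},
    {"tx": 0, "ty": 0, "tz": -3, "ax": 0, "ay": 0, "az": 0, "claw": 3.2},
    {"tx": 0, "ty": 0, "tz": -3, "ax": 0, "ay": 0, "az": 0, "claw": 3.2},
    {"tx": 0, "ty": 0, "tz": -3, "ax": 0, "ay": 0, "az": 0, "claw": 3.2},
    {"tx": 0, "ty": 0, "tz": -3, "ax": 0, "ay": 0, "az": 0, "claw": 3.2}
  ]
}}

```text
time_s: 19.78
tcp_pos: [0.5716, 0.0752, 0.2187]
ee_rot: [[0.351, -0.937, -0.002], [-0.937, -0.351, -0.001], [-0.0, 0.002, -1.0]]
wrist_force: [0.7, 0.2, -0.2]
gripper_width: 0.365
gripper_force: 0.0
```

Run:
```python
from h import *
st()
p,d=capture("scene"); mark("scene",p,-80,-50); C=cloud("scene",d)
m=(d>0)&(np.hypot(C[...,0]-.575,C[...,1]-.077)<.022)&(C[...,2]>.085)&(C[...,2]<.15)
for a,b in((.085,.1),(.1,.11),(.11,.12),(.12,.135)):
    k=m&(C[...,2]>a)&(C[...,2]<b); print(a,k.sum(),np.round(C[k].mean(0),4))
print("top z",np.sort(C[m][:,2])[-6:])
u,v=proj("scene",(.578,.0776,.1)).astype(int); cv2.imwrite("pics/p3.png",cv2.resize(p[v-40:v+40,u-40:u+40,::-1],(480,480),interpolation=cv2.INTER_CUBIC))
```

```text
19.78 tcp [0.5716 0.0752 0.2187] yawy -159.5 j [ 24.  17.  -5.  -0. -69.  -3.] F [ 0.7  0.2 -0.2] gw 0.365 gf 0.0 z [-0.002 -0.001 -1.   ]
scene mark -66.0 -66.29690511285686 36.79883
0.085 30 [0.5778 0.0717 0.0921]
0.1 18 [0.5772 0.0706 0.105 ]
0.11 21 [0.5775 0.0712 0.1143]
0.12 29 [0.5752 0.0736 0.1246]
top z [0.12662649 0.12667337 0.12696486 0.12707394 0.12714851 0.12737074]
```

View pics/p3.png

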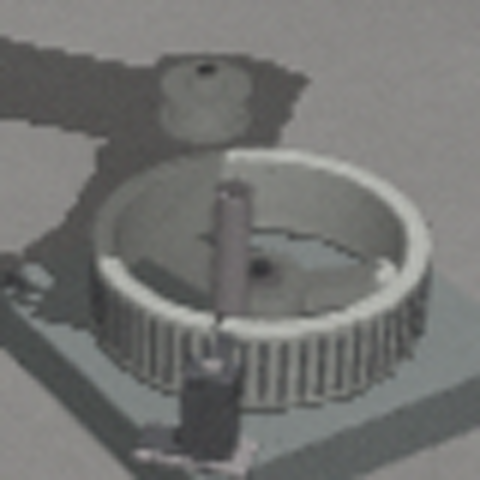

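The crop shows the pin standing upright at (232,245). Its top is at z = 127 mm, which is home, and the gripper is clear. The mark is about 6 mm along the rim from the pointer, within the limit.

```bash
python3 -c "
from station import *
print(finish_job())"
```

```text
the job is handed in; nothing more can be done
None
```

I turned the pulley to the pointer, found the socket by feel and seated the timing pin fully home (its top is at z = 127 mm). The gripper is clear and the job is handed in; the mark ended about 6 mm along the rim from the pointer, and the station returned no verdict.

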